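# Hang the rinsed topping jars to drain beside the slicer

## Task

Hang the two rinsed jars mouth-down on the leaning draining pegs of their own colour, orange on orange and blue on blue, each pushed fully home so that its inner floor rests on the tip of the peg. Leave the grey jar hanging where it is, and do not shift or knock over the bottle, the tin or the brush.

Things in the scene. Friction and masses are not known exactly. Their poses are not given: they have to be found in the camera images.
- jar_orange: Square plastic food jar, orange, 56 x 56 mm outside, 105 mm long, walls 3 mm, base 4 mm (inside 50 x 50 mm, 101 mm deep), about 0.16 kg. Origin: its centre; z axis from the open mouth (z = -52.5 mm) to the closed base (z = +52.5 mm); x, y square to its flat sides. It starts lying on one flat side, its z axis level, mouth turned broadly towards the robot.
- jar_orange_floor (a point): Centre of the orange jar's inner floor (jar z = +48.5 mm); axes as the jar's. The outside of the closed base carries a 36 mm white square.
- jar_blue: Square plastic food jar, blue, 56 x 56 mm outside, 105 mm long, walls 3 mm, base 4 mm (inside 50 x 50 mm, 101 mm deep), about 0.16 kg. Origin: its centre; z axis from the open mouth (z = -52.5 mm) to the closed base (z = +52.5 mm); x, y square to its flat sides. It starts standing mouth-down on the bench, z axis up.
- jar_blue_floor (a point): Centre of the blue jar's inner floor (jar z = +48.5 mm); axes as the jar's. The outside of the closed base carries a 36 mm white square.
- jar_grey: Square plastic food jar, grey, 56 x 56 mm outside, 105 mm long, walls 3 mm, base 4 mm (inside 50 x 50 mm, 101 mm deep), about 0.16 kg. Origin: its centre; z axis from the open mouth (z = -52.5 mm) to the closed base (z = +52.5 mm); x, y square to its flat sides. A bystander: it already hangs on the grey peg, its z axis parallel to the peg's: leave it there.
- jar_grey_floor (a point): Centre of the grey jar's inner floor.
- peg_orange: Fixed draining peg, orange, on the tray. Origin: its foot, 12 mm above the bench. z runs up along the peg, which leans 30 deg from vertical, broadly away from the robot; y is level, along the row. 14 mm shaft; round head 30 mm across, tip at z = 135 mm; spacer disc 30 mm across at z = 55 to 67 mm. A jar fully home sags about 10 mm square to the peg when let go, and lies parallel to it.
- peg_blue: Fixed draining peg, blue, on the tray. Origin: its foot, 12 mm above the bench. z runs up along the peg, which leans 30 deg from vertical, broadly away from the robot; y is level, along the row. 14 mm shaft; round head 30 mm across, tip at z = 135 mm; spacer disc 30 mm across at z = 55 to 67 mm. Jars seat as on the orange peg.
- peg_grey: Fixed draining peg, grey, on the tray. Origin: its foot, 12 mm above the bench. z runs up along the peg, which leans 30 deg from vertical, broadly away from the robot; y is level, along the row. 14 mm shaft; round head 30 mm across, tip at z = 135 mm; spacer disc 30 mm across at z = 55 to 67 mm. The grey jar hangs on it.
- peg_orange_tip (a point): Tip of the orange peg (peg z = 135 mm).
- peg_blue_tip (a point): Tip of the blue peg (peg z = 135 mm).
- peg_grey_tip (a point): Tip of the grey peg (peg z = 135 mm).
- rack: Fixed steel drip tray 190 x 360 mm, 12 mm thick with 18 mm high rims along its two long sides; origin at the centre of its underside, y along the row of pegs. The pegs' feet are at rack x = -50 mm, y = -115, 0 and 115 mm, their colours in any order.
- bottle: Bystander: yellow sauce bottle, 60 mm across, 190 mm tall, standing; origin at the centre of its underside.
- tin: Bystander: steel tin, 74 mm across, 80 mm tall, standing; origin at the centre of its underside.
- brush: Bystander: green washing-up brush, about 190 mm long, under 45 mm high, lying along its own x; origin underneath its middle.
There are look-alikes about, which are no part of the job. Leave any yellow look-alike of the jar_blue alone. What is shaped like the jar_orange but green is not meant.

How it is judged:
By the outcome, as a careful person would: the job done as asked, in the order asked, and still so for the second after the job is handed in, with the robot touching nothing.
It also fails if it takes over 66 s, if anything falls off the work surface, if the arm or the gripper's body presses on something with over 40 N, if the wrist force passes 120 N, or if a joint passes its speed limit or range.

## Robot

A 6-joint arm with a two-finger parallel gripper is mounted at the origin on the work surface. World frame = base frame: x ahead of the robot, y to its left, z up, the work surface at z = 0. Lengths are in m, angles in rad, forces in N, time in s.
With the tool pointing down it reaches from about 0.35 to 0.775 m from the base axis. Payload 7.3 kg.
Tool frame: the origin (TCP) lies between the finger pads; the fingertips stand 17 mm ahead of it and the grasp point (between the pads) lies 2 mm behind it (robot.tip_reach is the z of the fingertips in the tool frame, in m); z points along the fingers, x is the direction in which the jaws open and shut, and the axes are right-handed (so a half turn about z gives the same grasp; the last joint's range is limited). The gripper opens to 92 mm and grips with 3 to 60 N. Pads are 19 mm wide; open, the fingers measure 130 mm over their backs; the gripper's body (75 mm by 190 mm) begins 47 mm behind the grasp point.
Start: joints at [1.002, 0.342, 1.524, -0, 1.275, -0.146], TCP at [0.215, 0.479, 0.244] pointing down, gripper open.
Joint ranges: [-2.53, 2.53], [-0.77, 2.02], [0.04, 2.7], [-1, 4.14], [0.28, 2.66], [-3.11, 3.11]. Speed limits (rad/s): [2.57, 2.57, 3.14, 3.14, 3.14, 3.14].

## Interface

Orientations are given as a 3x3 rotation matrix whose columns are the frame's x, y, z axes.
In Python, from bench import robot, optics, order gives the robot as it stands.
- The arm moves only by the shell command python3 -m creep 'ROWS'. ROWS is JSON, a list of rows, each a list of 7 numbers: the opening, from -1 (shut) to 1 (fully open), so that 0 is half open, then the shift along the tool's x, y, z in mm, then the turn, a rotation vector about the tool's x, y, z in degrees. In form: [[fingers, dx, dy, dz, wx, wy, wz], ...]. A call has 1 to 5 rows; each row shifts and turns the commanded pose from where the row before left it, along the tool's axes as they then stand; what a row does not reach is not made up. A row lasts 1/8 s, in which the tool goes at most 62.5 mm and 10.7 degrees, less where a joint would pass 70% of its speed; a pose out of reach is approached as far as the arm can. A call with a gripper value outside its range is refused whole. The fingers move at their own pace and stop on an object; the grip force is fixed at half the most. Time passes only in rows, so rows that do not move let the fingers close. It gives the time, the measured TCP pose, the force and the opening at its end, in the units of the state.
- robot.get_state(): the state, without advancing time (a new reading comes with each control period).
- optics.grab_frame(name): name is "scene" or "top"; returns (picture, depth): 480x640x3 uint8, blue, green, red; 480x640 float32, m along the optical axis (not along the pixel's ray), 0 where there is no reading.
- optics.camera_model(name): a dict with "fx", "fy", "cx", "cy" (pixels), "k1" (the pictures are not rectified: a ray, as slopes to the right and down, at radius r is drawn at 1 + k1 r^2 times it, then the intrinsics apply), "rvec" (rotation vector, rad) and "tvec" (3), from world to camera coordinates, as OpenCV has them. Camera axes: x right, y down, z forward; pixel columns grow to the right and rows downward; lengths in m; the calibration is good to about 2 mm. A picture is of the moment at which its call begins. camera_model takes no time and is no camera call.
- order.hand_in(): hands the job in, once; it reports no verdict.
The state is a dict: "time_s": time; "joints": joint angles; "joint_velocities": joint speeds; "tau": joint torques, N m; "eef_pos": TCP position; "tool_rot": TCP orientation; "contact_force": force on the tool from outside, world axes, zero at the start; "ft_torque": the same for the moment, N m; "opening": finger opening in m.
Only numpy, scipy, OpenCV 4.12 (cv2) and the standard library are available. Lean on these libraries where they do the work, as an engineer would, in place of code of your own. Each camera call takes 0.05 s, during which the arm holds its last target.

## Working session

There is one attempt and no reset: what is moved stays moved. The work goes in short steps, Python scripts to look and compute and a shell command to move; the robot and the scene stay as the last step left them, time stands still between calls to the robot, and variables do not carry over. Pictures are saved under pics/ and viewed, and the job is handed in when it is done.

```bash
ls -la; mkdir -p pics
cat > h.py <<'E'
import numpy as np, cv2, pickle
from bench import robot, optics, order
def grab(n,tag):
    im,d=optics.grab_frame(n); cv2.imwrite(f'pics/{tag}.png',im); np.savez(f'pics/{tag}.npz',im=im,d=d); return im,d
def load(tag):
    z=np.load(f'pics/{tag}.npz'); return z['im'],z['d']
def cam(n):
    m=optics.camera_model(n); R,_=cv2.Rodrigues(np.array(m['rvec'],float)); return m,R,np.array(m['tvec'],float).ravel()
def cloud(n,d):
    m,R,t=cam(n); v,u=np.mgrid[0:480,0:640].astype(float)
    K=np.array([[m['fx'],0,m['cx']],[0,m['fy'],m['cy']],[0,0,1]])
    p=cv2.undistortPoints(np.stack([u.ravel(),v.ravel()],1)[:,None],K,np.array([m['k1'],0,0,0.])).reshape(480,640,2)
    P=np.dstack([p[...,0]*d,p[...,1]*d,d])
    return (P-t)@R
def proj(n,X):
    m,R,t=cam(n); K=np.array([[m['fx'],0,m['cx']],[0,m['fy'],m['cy']],[0,0,1]])
    return cv2.projectPoints(np.atleast_2d(X).astype(float),np.array(m['rvec'],float),t,K,np.array([m['k1'],0,0,0.]))[0].reshape(-1,2)
E
python3 - <<'E'
from h import *
for n in('scene','top'):
    grab(n,n+'0'); m,R,t=cam(n); print(n,m,'pos',-R.T@t)
s=robot.get_state(); print(s)
E
```

```text
total 12
drwxr-xr-x  3 agent agent 4096 Dec  6 00:48 .
drwxr-xr-x 23 root  root  4096 Dec  6 00:48 ..
drwxr-xr-x  2 agent agent 4096 Dec  6 00:48 pics
scene {'fx': 593.1069295265875, 'fy': 593.1069295265875, 'cx': 314.5538442957022, 'cy': 235.7307398601926, 'k1': -0.010977680082384351, 'rvec': array([ 1.36986812,  2.38629935, -0.74671578]), 'tvec': array([ 0.23180713, -0.35265005,  1.60693251])} pos [1.14978889 0.41452702 1.12538062]
top {'fx': 524.465106302231, 'fy': 524.465106302231, 'cx': 313.5306830669224, 'cy': 235.51680199043983, 'k1': -0.06672170227788071, 'rvec': array([ 2.17357823, -2.04807984,  0.21406748]), 'tvec': array([0.04249064, 0.55679408, 1.03277171])} pos [0.33119851 0.06527313 1.12449521]
{'time_s': 0.1, 'joints': array([ 1.00196288e+00,  3.42646796e-01,  1.52489471e+00, -1.59166702e-05,
        1.27540363e+00, -1.46008062e-01]), 'joint_velocities': array([-0.00024232, -0.00129329, -0.0018872 ,  0.00018414, -0.00044897,
       -0.0004383 ]), 'tau': array([ 3.23418108e-04, -4.32006276e+01, -2.44691116e+01,  7.17473100e-02,
        5.26838447e-02, -5.04129730e-05]), 'eef_pos': array([0.21523592, 0.47848942, 0.24312704]), 'tool_rot': array([[ 4.10333937e-01,  9.11935057e-01, -7.15688257e-04],
       [ 9.11934353e-01, -4.10334521e-01, -1.14771475e-03],
       [-1.34031292e-03, -1.81714393e-04, -9.99999085e-01]]), 'contact_force': array([-0.48115163,  0.12240639,  0.29792146]), 'ft_torque': array([ 0.03334426, -0.05771714, -0.00758818]), 'opening': 0.0913840914826304}
```

View pics/scene0.png

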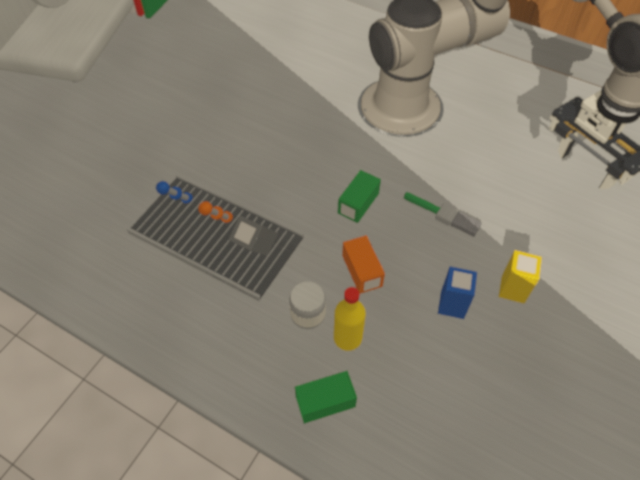

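View pics/top0.png

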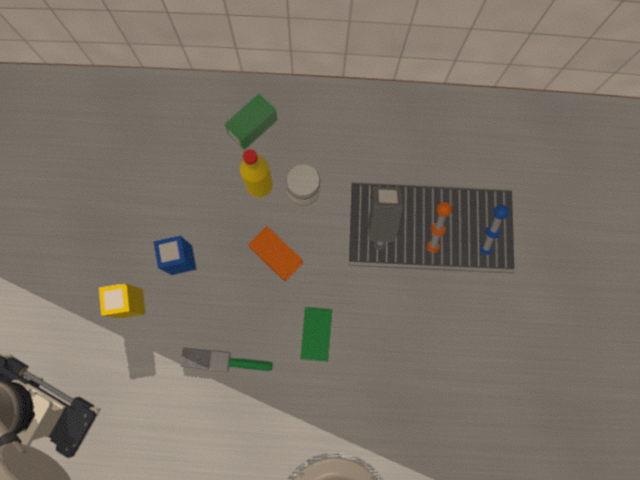

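Both views agree. The blue jar stands at top-view (172,255) and the orange jar lies at (275,254). Along the tray the pegs run grey (388,215), orange (440,228), blue (494,230). Next I measure.

```bash
cat > meas.py <<'E'
from h import *
def mask(im,lo,hi):
    return cv2.inRange(cv2.cvtColor(im,cv2.COLOR_BGR2HSV),np.array(lo),np.array(hi))>0
COL={'orange':((3,150,80),(16,255,255)),'blue':((105,140,50),(125,255,255))}
E
python3 - <<'E'
from meas import *
np.set_printoptions(precision=4,suppress=True)
for n in('scene','top'):
    im,d=load(n+'0'); C=cloud(n,d)
    b=(np.abs(C[...,2])<0.01)&(d>0); print(n,'bench z med',np.median(C[b][:,2]))
    for c in COL:
        m=mask(im,*COL[c]); k,l,st,ce=cv2.connectedComponentsWithStats(m.astype(np.uint8))
        for i in range(1,k):
            if st[i,4]<25: continue
            P=C[(l==i)&(d>0)]
            print(n,c,st[i],ce[i],'min',P.min(0),'max',P.max(0),'med',np.median(P,0))
    # jars top faces
    for c,zt in(('orange',.056),('blue',.105)):
        m=mask(im,*COL[c])
        if c=='blue':
            # white square included
            m=(mask(im,*COL[c])|mask(im,(0,0,150),(180,60,255)))
        s=m&(np.abs(C[...,2]-zt)<0.006)&(d>0)
        k,l,st,ce=cv2.connectedComponentsWithStats(s.astype(np.uint8))
        for i in range(1,k):
            if st[i,4]<200: continue
            P=C[l==i]; r=cv2.minAreaRect((P[:,:2]*1000).astype(np.float32)); print('TOP',n,c,st[i,4],r,np.median(P[:,2]))
    # white squares
    s=mask(im,(0,0,140),(180,70,255))&(d>0)
    k,l,st,ce=cv2.connectedComponentsWithStats(s.astype(np.uint8))
    for i in range(1,k):
        if 100<st[i,4]<1500:
            P=C[l==i]; print('white',n,ce[i],st[i,4],np.median(P,0))
E
```

```text
scene bench z med -3.371486103904e-05
scene orange [139   0   5  15  31] [141.0968   6.7419] min [ 0.0258 -0.8742  0.0011] max [ 0.0463 -0.8483  0.0581] med [ 0.0354 -0.8652  0.0337]
scene orange [ 510    0   99   47 2840] [563.9289  17.7947] min [-0.7422  0.0727 -0.1374] max [-0.7069  0.4108  0.0017] med [-0.7254  0.2639 -0.0799]
scene orange [612   0  28  15 320] [627.3625   5.8438] min [-0.7419  0.3738 -0.0111] max [0.2282 0.4599 0.5703] med [-0.7264  0.424   0.0225]
scene orange [199 201  14  14 143] [205.1538 207.8042] min [ 0.5373 -0.2363  0.0055] max [ 0.6252 -0.1661  0.1353] med [ 0.6134 -0.1772  0.1246]
scene orange [211 206  22  17 133] [221.7895 214.6842] min [ 0.54   -0.1942  0.0098] max [ 0.5957 -0.1669  0.0798] med [ 0.5721 -0.1763  0.0641]
scene orange [ 343  236   41   68 1445] [361.2761 263.2256] min [0.4626 0.0992 0.0005] max [0.6864 0.2174 0.1958] med [0.5246 0.157  0.0553]
scene blue [158 182  11  11  91] [162.5055 187.3956] min [ 0.6033 -0.3008  0.1132] max [ 0.6252 -0.2815  0.1333] med [ 0.6157 -0.2898  0.125 ]
scene blue [172 188   9  11  38] [177.5526 193.4474
[... 4684 characters left out ...]
317.617   63.3939] 1013 [ 1.3237  0.1036 -0.5917]
white top [632.6546  65.7629] 194 [ 1.3231 -0.9779 -0.47  ]
white top [370.5284  66.4273] 1039 [ 1.3236 -0.0869 -0.5904]
white top [423.2058  69.5304] 1069 [ 1.3227 -0.2778 -0.5867]
white top [475.2406  73.1251] 1039 [ 1.3235 -0.4684 -0.591 ]
white top [527.0114  76.8275] 968 [ 1.3232 -0.6585 -0.5888]
white top [578.1796  80.6418] 980 [ 1.3234 -0.8504 -0.5888]
white top [621.6455  85.3683] 725 [ 1.3238 -1.019  -0.6017]
white top [302.758  179.7305] 653 [0.6657 0.1046 0.0791]
white top [168.4981 251.223 ] 269 [0.4943 0.3601 0.1047]
white top [113.5439 299.1123] 285 [0.3932 0.4581 0.1049]
white top [ 38.0114 410.6068] 702 [0.2201 0.4369 0.3905]
```

Run:
```python
from meas import *
np.set_printoptions(precision=4,suppress=True)
def ray(n,uv):
    m,R,t=cam(n); K=np.array([[m['fx'],0,m['cx']],[0,m['fy'],m['cy']],[0,0,1]])
    p=cv2.undistortPoints(np.array([[uv]],float),K,np.array([m['k1'],0,0,0.])).ravel()
    d=R.T@np.array([p[0],p[1],1]); return -R.T@t,d/np.linalg.norm(d)
def tri(a,b):
    o1,d1=ray('scene',a);o2,d2=ray('top',b)
    s=np.linalg.lstsq(np.stack([d1,-d2],1),o2-o1,rcond=None)[0]
    A,B=o1+s[0]*d1,o2+s[1]*d2; return (A+B)/2,np.linalg.norm(A-B)
heads={}
for c in COL:
    uv={}
    for n in('scene','top'):
        im,d=load(n+'0'); C=cloud(n,d); m=mask(im,*COL[c])
        k,l,st,ce=cv2.connectedComponentsWithStats(m.astype(np.uint8)); L=[]
        for i in range(1,k):
            P=C[(l==i)&(d>0)]
            if st[i,4]<30 or len(P)==0: continue
            md=np.median(P,0)
            if .5<md[0]<.7 and -.35<md[1]<-.1: L.append((md[2],i))
        i=max(L)[1]
        ct=max(cv2.findContours((l==i).astype(np.uint8),0,1)[0],key=len)
        uv[n]=cv2.minEnclosingCircle(ct); print(c,n,uv[n],ce[i]); uv[n]=ce[i]
    X,e=tri(uv['scene'],uv['top']); print(c,'head centre',X,'gap',e); heads[c]=X
dv=heads['orange']-heads['blue']; print('row',dv,np.linalg.norm(dv),'yaw',np.degrees(np.arctan2(-dv[0],dv[1])))
# grey white square pos done; shaft dir + rack from top cloud
for n in('scene','top'):
    im,d=load(n+'0');C=cloud(n,d)
    # rack: points z 8..34mm around
    s=(d>0)&(C[...,2]>.007)&(C[...,2]<.035)&(C[...,0]>.45)&(C[...,0]<.75)&(C[...,1]<.06)&(C[...,1]>-.45)
    k,l,st,ce=cv2.connectedComponentsWithStats(s.astype(np.uint8)); i=1+np.argmax(st[1:,4])
    print(n,'rack',cv2.minAreaRect((C[l==i][:,:2]*1000).astype(np.float32)))
    # bottle, tin, brush
    for nm,lo,hi in(('red',(0,150,80),(3,255,255)),('yellow',(18,150,60),(32,255,255)),('green',(45,120,40),(80,255,255))):
        m=mask(im,lo,hi)&(d>0)
        k,l,st,ce=cv2.connectedComponentsWithStats(m.astype(np.uint8))
        for i in range(1,k):
            if st[i,4]>40: 
                P=C[l==i]; print(n,nm,np.percentile(P,2,axis=0),np.percentile(P,98,axis=0))
```

```text
orange scene ((205.2894744873047, 207.95263671875), 6.988948345184326) [205.1538 207.8042]
orange top ((443.80767822265625, 208.8076934814453), 7.5191168785095215) [443.8971 208.92  ]
orange head centre [ 0.6101 -0.1809  0.1179] gap 0.0003122164277491375
blue scene ((162.51351928710938, 187.1216278076172), 5.487928867340088) [162.5055 187.3956]
blue top ((500.73077392578125, 211.5), 7.1801557540893555) [500.7434 211.6118]
blue head centre [ 0.6116 -0.2956  0.1179] gap 0.00046188153854752285
row [-0.0015  0.1147  0.    ] 0.11466353439564722 yaw 0.7639462444070784
scene rack ((599.1021728515625, -182.78610229492188), (195.5439453125, 363.35400390625), 0.681257426738739)
scene red [ 0.034  -0.8794  0.0069] [ 0.0495 -0.8613  0.0599]
scene red [0.6626 0.1932 0.1828] [0.6857 0.2162 0.1937]
scene yellow [0.2093 0.5092 0.3171] [0.2239 0.5358 0.326 ]
scene yellow [0.3678 0.4276 0.0066] [0.4247 0.4884 0.1076]
scene yellow [0.6605 0.1829 0.0133] [0.7019 0.2328 0.1612]
scene green [-0.0444 -0.8496  0.0089] [ 0.0463 -0.8346  0.0634]
scene green [0.3075 0.0352 0.0156] [0.4052 0.0869 0.0606]
scene green [0.2808 0.1517 0.0102] [0.2932 0.229  0.0218]
scene green [0.769  0.1882 0.012 ] [0.8627 0.2786 0.0594]
top rack ((601.3776245117188, -181.58782958984375), (192.80589294433594, 360.5005187988281), 0.5692619681358337)
top red [0.6606 0.193  0.1834] [0.6838 0.2149 0.1927]
top yellow [0.6434 0.1751 0.015 ] [0.6871 0.228  0.1591]
top yellow [0.3623 0.425  0.0046] [0.4231 0.4864 0.1075]
top green [0.3049 0.0335 0.0509] [0.4016 0.0838 0.0594]
top green [0.2758 0.1488 0.0127] [0.2913 0.2325 0.0225]
```

```bash
python3 -m creep '[[1,-24,60,0,0,0,10],[1,-24,60,0,0,0,10],[1,-24,55,0,0,0,10],[1,-24,50,0,0,0,10],[1,-20,50,0,0,0,10]]'; python3 -c "
from bench import robot; print(robot.get_state())"
```

```text
time_s: 0.72
eef_pos: [0.3301, 0.2163, 0.2434]
tool_rot: [[0.964, 0.266, -0.0], [0.266, -0.964, -0.0], [-0.0, 0.0, -1.0]]
contact_force: [0.6, 0.6, -0.7]
opening: 0.0917
{'time_s': 0.725, 'joints': array([ 3.85307913e-01,  1.00688786e-01,  1.84425161e+00, -1.88366342e-04,
        1.19691595e+00,  1.16112498e-01]), 'joint_velocities': array([-9.94323421e-01, -4.43887006e-01,  5.24171600e-01, -7.34081080e-05,
       -8.64462651e-02,  3.97726766e-01]), 'tau': array([  6.61450088, -27.37378299, -23.86629939,   0.26677407,
         0.3251994 ,  -0.51279031]), 'eef_pos': array([0.33006882, 0.21625713, 0.24343736]), 'tool_rot': array([[ 9.63966866e-01,  2.66022274e-01, -1.78446465e-04],
       [ 2.66022224e-01, -9.63966860e-01, -2.61601475e-04],
       [-2.41608298e-04,  2.04704428e-04, -9.99999950e-01]]), 'contact_force': array([ 0.64616055,  0.58565172, -0.68313897]), 'ft_torque': array([-0.06798893,  0.01386826,  0.02752721]), 'opening': 0.0916673193796092}
```

```bash
cat > lg.sh <<'E'
python3 - <<'E'
import json,numpy as np
from bench import robot
s=robot.get_state(); f=open('log.txt','a'); f.write(json.dumps([list(s['joints']),list(s['eef_pos']),np.array(s['tool_rot']).tolist()])+'\n')
print(np.round(s['joints'],3),np.round(s['joint_velocities'],2))
E
E
bash lg.sh
python3 -m creep '[[1,42,26,0,10,0,0],[1,42,26,0,10,0,0],[1,0,0,0,0,0,0]]' && bash lg.sh
python3 -m creep '[[1,0,0,0,-10,0,0],[1,42,26,0,-10,0,0],[1,42,26,0,0,10,0],[1,0,0,0,0,10,0],[1,0,0,0,0,0,0]]' && bash lg.sh
python3 -m creep '[[1,0,0,0,0,-10,0],[1,0,0,0,0,-10,10],[1,0,0,0,0,0,10]]' && bash lg.sh
python3 -m creep '[[1,0,0,0,0,0,10],[1,0,0,0,0,0,10],[1,0,0,0,0,0,10],[1,0,0,0,0,0,6],[1,0,0,0,0,0,0]]' && bash lg.sh
```

```text
[ 0.385  0.101  1.844 -0.     1.197  0.116] [-0.99 -0.44  0.52 -0.   -0.09  0.4 ]
time_s: 1.1
eef_pos: [0.4282, 0.1871, 0.2375]
tool_rot: [[0.965, 0.246, -0.092], [0.263, -0.906, 0.331], [-0.002, -0.343, -0.939]]
contact_force: [-0.1, 0.2, 0.4]
opening: 0.0918
[ 0.024  0.254  1.722  0.356  1.273 -0.365] [ 0.12 -0.06  0.06 -0.05  0.02  0.09]
time_s: 1.72
eef_pos: [0.5155, 0.1649, 0.2331]
tool_rot: [[0.906, 0.273, 0.323], [0.257, -0.962, 0.092], [0.336, -0.001, -0.942]]
contact_force: [-0.6, 0.7, 0.7]
opening: 0.092
[ 0.142  0.215  1.787  0.064  0.801 -0.171] [-0.    0.03 -0.15 -0.01  0.1   0.01]
time_s: 2.1
eef_pos: [0.5213, 0.1654, 0.2356]
tool_rot: [[0.999, -0.036, 0.035], [-0.036, -0.999, 0.018], [0.035, -0.019, -0.999]]
contact_force: [-0.6, -0.7, 0.2]
opening: 0.0919
[0.16  0.367 1.51  0.013 1.226 0.192] [ 0.   -0.03  0.06  0.01 -0.05  1.4 ]
time_s: 2.72
eef_pos: [0.52, 0.1651, 0.2356]
tool_rot: [[0.791, -0.611, 0.037], [-0.612, -0.791, 0.019], [0.018, -0.038, -0.999]]
contact_force: [0.7, 0.3, 1.1]
opening: 0.0917
[0.16  0.364 1.516 0.014 1.223 0.813] [-0.   -0.    0.02  0.   -0.02 -0.05]
```

```bash
cat > kin.py <<'E'
import numpy as np, json
from scipy.spatial.transform import Rotation as Ro
from scipy.optimize import least_squares
D=[json.loads(l) for l in open('log.txt')]
D.append([[1.00196288e+00,3.42646796e-01,1.52489471e+00,0,1.27540363e+00,-1.46008062e-01],[0.21523592,0.47848942,0.24312704],[[.410333937,.911935057,-.000715],[.911934353,-.410334521,-.00114771],[-.00134,-.00018,-.999999]]])
def R(a,q): return Ro.from_euler(a,q).as_matrix()
def fk(q,p,conf):
    h,L1,e1,L2,e2,dl,L3,e3,o3=p; s4,ax4,s6=conf
    A=R('z',q[0]); t=np.array([0,0,h])+A@[0,dl,0]
    A=A@R('y',q[1]); t=t+A@[e1,0,L1]
    A=A@R('y',q[2]); t=t+A@[e2,0,L2]
    if ax4=='z': A=A@R('z',s4*q[3]); A=A@R('y',q[4])
    else: A=A@R('y',q[4]); A=A@R(ax4,s4*q[3])
    t=t+A@[e3,o3,L3]; A=A@R('z',s6*q[5]+np.pi); return t,A
best=None
if __name__=='__main__':
  for ax4 in'zxz':
   for s4 in(1,-1):
    for s6 in(1,-1):
     conf=(s4,ax4,s6)
     re=max(np.abs(fk(d[0],[0]*9,conf)[1]-np.array(d[2])).max() for d in D)
     f=lambda p:np.concatenate([fk(d[0],p,conf)[0]-d[1] for d in D]+[0.01*np.array(p)*0.1])
     r=least_squares(f,[.3,.4,0,.3,0,.07,.2,0,0])
     print(conf,'rot',re,'pos',np.abs(r.fun[:-9]).max(),np.round(r.x,4))
E
python3 kin.py
```

```text
(1, 'z', 1) rot 1.6772388700887173e-05 pos 4.285893325961521e-06 [ 0.2228  0.5062  0.      0.3796  0.0465  0.0764  0.3011  0.     -0.    ]
(1, 'z', -1) rot 1.4354766257606408 pos 4.285893325961521e-06 [ 0.2228  0.5062  0.      0.3796  0.0465  0.0764  0.3011  0.     -0.    ]
(-1, 'z', 1) rot 0.6654301165862593 pos 0.07389164239319124 [-0.6707  0.6253 -0.043   0.1734 -0.3867  0.1334  0.0103 -0.0679 -0.0383]
(-1, 'z', -1) rot 1.4408338983619329 pos 0.07389164239319124 [-0.6707  0.6253 -0.043   0.1734 -0.3867  0.1334  0.0103 -0.0679 -0.0383]
(1, 'x', 1) rot 0.6811680566234487 pos 0.0748790718592465 [-7.067e-01  6.372e-01 -2.220e-02  1.942e-01 -4.158e-01  1.593e-01
 -5.000e-04 -1.600e-02 -6.340e-02]
(1, 'x', -1) rot 1.4382190719247792 pos 0.0748790718592465 [-7.067e-01  6.372e-01 -2.220e-02  1.942e-01 -4.158e-01  1.593e-01
 -5.000e-04 -1.600e-02 -6.340e-02]
(-1, 'x', 1) rot 0.09501975452011005 pos 0.0036875550873771146 [ 0.1437  0.5209 -0.0036  0.361  -0.0012  0.0795  0.288  -0.002  -0.0039]
(-1, 'x', -1) rot 1.4380935606634773 pos 0.0036875550873771146 [ 0.1437  0.5209 -0.0036  0.361  -0.0012  0.0795  0.288  -0.002  -0.0039]
(1, 'z', 1) rot 1.6772388700887173e-05 pos 4.285893325961521e-06 [ 0.2228  0.5062  0.      0.3796  0.0465  0.0764  0.3011  0.     -0.    ]
(1, 'z', -1) rot 1.4354766257606408 pos 4.285893325961521e-06 [ 0.2228  0.5062  0.      0.3796  0.0465  0.0764  0.3011  0.     -0.    ]
(-1, 'z', 1) rot 0.6654301165862593 pos 0.07389164239319124 [-0.6707  0.6253 -0.043   0.1734 -0.3867  0.1334  0.0103 -0.0679 -0.0383]
(-1, 'z', -1) rot 1.4408338983619329 pos 0.07389164239319124 [-0.6707  0.6253 -0.043   0.1734 -0.3867  0.1334  0.0103 -0.0679 -0.0383]
```

```bash
cat > ik.py <<'E'
from kin import *
P9=[0.2228,0.5062,0,0.3796,0.0465,0.0764,0.3011,0,0]; CF=(1,'z',1)
f=lambda p:np.concatenate([fk(d[0],p,CF)[0]-d[1] for d in D])
P9=least_squares(lambda p:np.concatenate([f(p),1e-4*(p[[2,7,8]])]),P9).x
LO=np.array([-2.53,-.77,.04,-1,.28,-3.11]);HI=np.array([2.53,2.02,2.7,4.14,2.66,3.11])
def ik(p,Rt,q0):
    g=lambda q:np.concatenate([(fk(q,P9,CF)[0]-p)*5,Ro.from_matrix(fk(q,P9,CF)[1].T@Rt).as_rotvec()])
    r=least_squares(g,np.clip(q0,LO+1e-3,HI-1e-3),bounds=(LO,HI)); return r.x,np.abs(r.fun).max()
th=np.radians(0.7)
Rrack=R('z',th); Rp=Rrack@R('y',np.pi/6)
FOOT={'orange':np.array([.5505,-.181,.012]),'blue':np.array([.5515,-.2955,.012])}
def tool(phi,sgn):  # phi deg
    a=np.radians(phi); z=np.sin(a)*Rp[:,0]-np.cos(a)*Rp[:,2]; x=sgn*Rp[:,1]; return np.stack([x,np.cross(z,x),z],1)
def pt(c,s): return FOOT[c]+s*Rp[:,2]
def down(yaw,tilt=0,head=0):
    pass
E
python3 - <<'E'
from ik import *
np.set_printoptions(precision=2,suppress=True)
q0=D[-2][0]
for c,S in(('orange',(95,210)),('blue',(110,225))):
  for phi in(20,30,45,60,75,90):
    for sg in(1,-1):
      for s in S:
        b=min((ik(pt(c,s/1e3),tool(phi,sg),np.array([-.4,.5,1.5,q4,.9,q6])) for q4 in(-.7,0,.7,2,3.5) for q6 in(-1.5,1.5)),key=lambda t:t[1])
        print(c,phi,sg,s,b[0],'%.4f'%b[1])
E
```

```text
orange 20 1 95 [-0.38  0.75  1.25 -0.07  1.3  -1.94] 0.0000
orange 20 1 210 [-0.35  0.78  0.92 -0.06  1.61 -1.93] 0.0000
orange 20 -1 95 [-0.38  0.75  1.25 -0.07  1.3   1.2 ] 0.0000
orange 20 -1 210 [-0.35  0.78  0.92 -0.06  1.61  1.21] 0.0000
orange 30 1 95 [-0.42  0.66  1.42 -0.    1.06 -2.  ] 0.0000
orange 30 1 210 [-0.38  0.67  1.11  0.    1.36 -1.96] 0.0000
orange 30 -1 95 [-0.42  0.66  1.42  0.    1.06  1.14] 0.0000
orange 30 -1 210 [-0.38  0.67  1.11  0.    1.36  1.18] 0.0000
orange 45 1 95 [-0.47  0.56  1.65  0.19  0.7  -2.19] 0.0000
orange 45 1 210 [-0.43  0.54  1.38  0.13  0.99 -2.07] 0.0000
orange 45 -1 95 [-0.47  0.56  1.65  0.19  0.7   0.95] 0.0000
orange 45 -1 210 [-0.43  0.54  1.38  0.13  0.99  1.07] 0.0000
orange 60 1 95 [-0.55  0.52  1.87  0.75  0.4  -2.77] 0.0000
orange 60 1 210 [-0.49  0.45  1.62  0.41  0.64 -2.35] 0.0000
orange 60 -1 95 [-0.55  0.52  1.87  0.75  0.4   0.37] 0.0000
orange 60 -1 210 [-0.49  0.45  1.62  0.41  0.64  0.79] 0.0000
orange 75 1 95 [-0.62  0.54  2.05  1.85  0.45  2.35] 0.0000
orange 75 1 210 [-0.55  0.43  1.83  1.15  0.43 -3.11] 0.0004
ora
[... 1091 characters left out ...]
 [-0.72  0.58  1.69  0.66  0.57 -2.81] 0.0000
blue 60 1 225 [-0.65  0.53  1.44  0.45  0.79 -2.49] 0.0000
blue 60 -1 110 [-0.72  0.58  1.69  0.66  0.57  0.33] 0.0000
blue 60 -1 225 [-0.65  0.53  1.44  0.45  0.79  0.65] 0.0000
blue 75 1 110 [-0.8   0.59  1.86  1.43  0.55  2.66] 0.0000
blue 75 1 225 [-0.72  0.5   1.65  1.    0.6  -3.05] 0.0000
blue 75 -1 110 [-0.8   0.59  1.86  1.43  0.55 -0.48] 0.0000
blue 75 -1 225 [-0.72  0.5   1.65  1.    0.6   0.09] 0.0000
blue 90 1 110 [-0.88  0.68  1.99  1.93  0.8   2.09] 0.0000
blue 90 1 225 [-0.79  0.54  1.82  1.68  0.68  2.52] 0.0000
blue 90 -1 110 [-0.88  0.68  1.99  1.93  0.8  -1.06] 0.0000
blue 90 -1 225 [-0.79  0.54  1.82  1.68  0.68 -0.62] 0.0000
```

```bash
cat > plan.py <<'E'
from ik import *
from bench import robot
def rows(p0,R0,p1,R1,n,k=None):
    """straight shift + uniform turn in n rows; returns rows in tool axes"""
    rv=Ro.from_matrix(R0.T@R1).as_rotvec(); out=[]
    for i in range(n):
        Ri=R0@Ro.from_rotvec(rv*i/n).as_matrix()
        out.append(np.r_[Ri.T@(p1-p0)*1000/n,np.degrees(rv)/n])
    return out
def show(name,rs,g):
    print(name,len(rs))
    for r in rs: print([g]+[float(x) for x in np.round(r,1)])
def st():
    s=robot.get_state(); return np.array(s['eef_pos']),np.array(s['tool_rot']),s
def Ryaw(deg): 
    a=np.radians(deg); x=np.array([np.cos(a),np.sin(a),0]); z=np.array([0,0,-1.]); return np.stack([x,np.cross(z,x),z],1)
def chk(q,p0,R0,rs):
    """replay rows, report joints"""
    p,Rm=p0.copy(),R0.copy()
    for r in rs:
        p=p+Rm@r[:3]/1e3; Rm=Rm@Ro.from_rotvec(np.radians(r[3:])).as_matrix()
        q2,e=ik(p,Rm,q); print('   ',np.round(p,3),np.round(q2,2),'dq/lim',np.round(np.max(np.abs(q2-q)/.125/np.array([2.57,2.57,3.14,3.14,3.14,3.14])),2),'err %.4f'%e); q=q2
    return p,Rm,q
E
python3 - <<'E'
from plan import *
p,Rm,s=st()
rs=rows(p,Rm,np.array([.5202,.160,.15]),Ryaw(-40.8),2)
show('above',rs,1)
E
```

```text
above 2
[1, 0.9, 3.6, 42.7, -1.1, -0.5, 1.6]
[1, 1.3, 2.7, 42.8, -1.1, -0.5, 1.6]
```

```bash
python3 -m creep '[[1,1,3.5,43,-1,-0.5,1.6],[1,1.3,2.7,43,-1.1,-0.5,1.6],[1,0,0,45,0,0,0],[1,0,0,45,0,0,0],[1,0,0,10,0,0,0]]'
python3 -m creep '[[1,0,0,12,0,0,0],[1,0,0,8,0,0,0],[1,0,0,0,0,0,0]]'; bash lg.sh
python3 -c "
from h import *
grab('top','top1');grab('scene','scene1')"
```

```text
time_s: 3.35
eef_pos: [0.5189, 0.1599, 0.0464]
tool_rot: [[0.756, -0.654, -0.004], [-0.654, -0.756, 0.001], [-0.004, 0.002, -1.0]]
contact_force: [-0.9, -0.1, 0.0]
opening: 0.0918
time_s: 3.72
eef_pos: [0.5206, 0.16, 0.029]
tool_rot: [[0.755, -0.656, 0.002], [-0.656, -0.755, 0.003], [-0.0, -0.004, -1.0]]
contact_force: [-0.2, -0.4, 0.4]
opening: 0.0919
[0.156 0.637 1.713 0.003 0.789 0.869] [ 0.   -0.01 -0.    0.    0.    0.  ]
```

View pics/scene1.png

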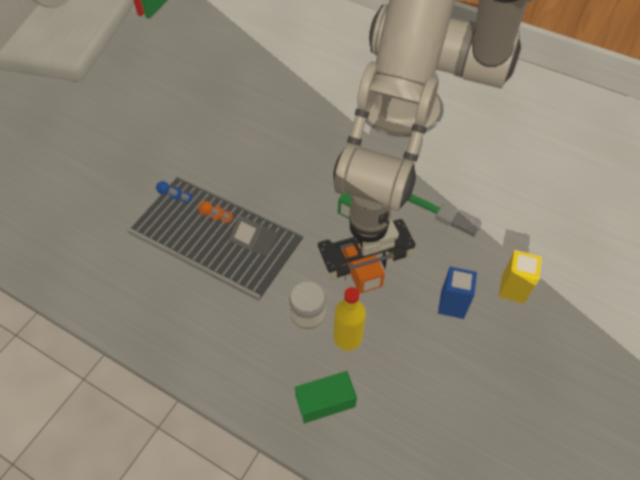

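```bash
python3 -m creep '[[-1,0,0,0,0,0,0],[-1,0,0,0,0,0,0],[-1,0,0,0,0,0,0],[-1,0,0,0,0,0,0]]'
python3 -m creep '[[-1,0,0,0,0,0,0],[-1,0,0,-20,0,0,0],[-1,0,0,-45,0,0,0],[-1,0,0,-55,0,0,0],[-1,0,0,-55,0,0,0]]'
python3 -m creep '[[-1,0,0,-40,0,0,0],[-1,0,0,-10,0,0,0],[-1,0,0,0,0,0,0]]'; bash lg.sh
python3 - <<'E'
from plan import *
p,Rm,s=st(); q=s['joints']
T=tool(90,-1)
tgt=lambda s: pt('orange',s)-.001*T[:,2]
rs=rows(p,Rm,tgt(.29),T,9); show('to s=290',rs,-1)
a,b,q=chk(q,p,Rm,rs)
rs=rows(a,b,tgt(.25),T,2);show('250',rs,-1); chk(q,a,b,rs)
E
```

```text
time_s: 4.32
eef_pos: [0.5203, 0.1599, 0.0286]
tool_rot: [[0.755, -0.656, 0.002], [-0.656, -0.755, 0.003], [-0.001, -0.003, -1.0]]
contact_force: [0.9, 0.5, -0.0]
opening: 0.0565
time_s: 4.95
eef_pos: [0.5196, 0.1593, 0.2049]
tool_rot: [[0.755, -0.656, 0.001], [-0.656, -0.755, 0.003], [-0.001, -0.002, -1.0]]
contact_force: [1.3, -0.2, -0.5]
opening: 0.056
time_s: 5.32
eef_pos: [0.5197, 0.1592, 0.2529]
tool_rot: [[0.755, -0.656, 0.001], [-0.656, -0.755, 0.003], [-0.001, -0.003, -1.0]]
contact_force: [0.9, -0.1, -0.9]
opening: 0.0557
[0.155 0.368 1.459 0.003 1.313 0.87 ] [-0.    0.03  0.03 -0.   -0.01  0.  ]
to s=290 9
[-1, 39.3, 15.6, -1.3, 6.2, 2.8, 4.8]
[-1, 40.6, 12.1, -0.8, 6.2, 2.8, 4.8]
[-1, 41.5, 8.6, 0.1, 6.2, 2.8, 4.8]
[-1, 42.0, 5.2, 1.4, 6.2, 2.8, 4.8]
[-1, 42.2, 1.8, 3.1, 6.2, 2.8, 4.8]
[-1, 42.0, -1.3, 5.1, 6.2, 2.8, 4.8]
[-1, 41.5, -4.2, 7.5, 6.2, 2.8, 4.8]
[-1, 40.6, -6.7, 10.1, 6.2, 2.8, 4.8]
[-1, 39.4, -8.8, 12.9, 6.2, 2.8, 4.8]
    [0.539 0.122 0.254] [0.06 0.32 1.53 0.04 1.17 0.85] dq/lim 0.35 err 0.0000
    [0.559 0.084 0.255] [-0.04  0.28  1.6   0.11  1.04  0.81] 
[... 189 characters left out ...]
000
    [ 0.617 -0.029  0.259] [-0.31  0.25  1.76  0.48  0.66  0.53] dq/lim 0.43 err 0.0000
    [ 0.636 -0.066  0.26 ] [-0.39  0.27  1.8   0.71  0.56  0.34] dq/lim 0.59 err 0.0000
    [ 0.656 -0.104  0.261] [-0.46  0.3   1.82  1.01  0.49  0.09] dq/lim 0.77 err 0.0000
    [ 0.675 -0.142  0.262] [-0.52  0.35  1.84  1.37  0.47 -0.2 ] dq/lim 0.9 err 0.0000
    [ 0.695 -0.179  0.264] [-0.56  0.4   1.85  1.71  0.49 -0.47] dq/lim 0.89 err 0.0000
250 2
[-1, -0.0, 20.0, 0.0, 0.0, -0.0, 0.0]
[-1, -0.0, 20.0, 0.0, 0.0, -0.0, 0.0]
    [ 0.685 -0.179  0.246] [-0.57  0.42  1.89  1.8   0.51 -0.58] dq/lim 0.28 err 0.0000
    [ 0.675 -0.179  0.229] [-0.59  0.43  1.93  1.89  0.54 -0.69] dq/lim 0.27 err 0.0000
```

```bash
python3 -m creep '[[-1,39.3,15.6,-1.3,6.2,2.8,4.8],[-1,40.6,12,-0.8,6.2,2.8,4.8],[-1,41.5,8.6,0,6.2,2.8,4.8],[-1,42,5.2,1.4,6.2,2.8,4.8],[-1,42,1.8,3,6.2,2.8,4.8]]'
python3 -m creep '[[-1,32,-0.5,3.5,4.5,2,3.4],[-1,0,0,0,0,0,0]]'; bash lg.sh
python3 - <<'E'
from plan import *
p,Rm,s=st(); q=s['joints']
T=tool(90,-1)
tgt=lambda s: pt('orange',s)-.001*T[:,2]
rs=rows(p,Rm,tgt(.27),T,7); show('to s=270',rs,-1)
chk(q,p,Rm,rs)
E
```

```text
time_s: 5.95
eef_pos: [0.6168, -0.0298, 0.2571]
tool_rot: [[0.373, -0.752, 0.544], [-0.921, -0.37, 0.12], [0.111, -0.546, -0.83]]
contact_force: [1.5, 1.7, -1.2]
opening: 0.0559
time_s: 6.2
eef_pos: [0.6304, -0.059, 0.2568]
tool_rot: [[0.31, -0.729, 0.61], [-0.945, -0.306, 0.115], [0.103, -0.612, -0.784]]
contact_force: [0.0, 0.3, -2.2]
opening: 0.0559
[-0.374  0.271  1.783  0.633  0.591  0.4  ] [ 0.05 -0.02 -0.02 -0.06  0.05  0.06]
to s=270 7
[-1, 18.5, 0.5, 3.9, 3.0, 1.3, 2.3]
[-1, 18.4, 0.0, 4.3, 3.0, 1.3, 2.3]
[-1, 18.3, -0.5, 4.8, 3.0, 1.3, 2.3]
[-1, 18.2, -0.9, 5.3, 3.0, 1.3, 2.3]
[-1, 18.0, -1.4, 5.7, 3.0, 1.3, 2.3]
[-1, 17.8, -1.8, 6.2, 3.0, 1.3, 2.3]
[-1, 17.5, -2.1, 6.8, 3.0, 1.3, 2.3]
    [ 0.638 -0.076  0.255] [-0.41  0.28  1.81  0.76  0.55  0.29] dq/lim 0.33 err 0.0000
    [ 0.646 -0.093  0.254] [-0.44  0.3   1.83  0.92  0.51  0.16] dq/lim 0.39 err 0.0000
    [ 0.654 -0.111  0.252] [-0.47  0.31  1.85  1.09  0.48  0.01] dq/lim 0.43 err 0.0000
    [ 0.661 -0.128  0.251] [-0.5   0.34  1.86  1.27  0.47 -0.14] dq/lim 0.47 err 0.0000
    [ 0.669 -0.145  0.249] [-0.53  0.36  1.87  1.46  0.47 -0.3 ] dq/lim 0.48 err 0.0000
    [ 0.677 -0.162  0.248] [-0.55  0.39  1.88  1.64  0.49 -0.45] dq/lim 0.46 err 0.0000
    [ 0.685 -0.179  0.246] [-0.57  0.42  1.89  1.8   0.51 -0.58] dq/lim 0.42 err 0.0000
```

```bash
python3 -m creep '[[-1,18.5,0.5,3.9,3,1.3,2.3],[-1,18.4,0,4.3,3,1.3,2.3],[-1,18.3,-0.5,4.8,3,1.3,2.3],[-1,18.2,-0.9,5.3,3,1.3,2.3],[-1,18,-1.4,5.7,3,1.3,2.3]]'
python3 -m creep '[[-1,17.8,-1.8,6.2,3,1.3,2.3],[-1,17.5,-2.1,6.8,3,1.3,2.3],[-1,0,0,0,0,0,0],[-1,0,0,0,0,0,0]]'; bash lg.sh
python3 - <<'E'
from plan import *
from h import *
p,Rm,s=st(); q=s['joints']
T=tool(90,-1)
tgt=lambda s: pt('orange',s)-.001*T[:,2]
rs=rows(p,Rm,tgt(.22),T,2); show('to s=220',rs,-1)
grab('top','top2');grab('scene','scene2')
E
```

```text
time_s: 6.82
eef_pos: [0.6707, -0.142, 0.2516]
tool_rot: [[0.1, -0.579, 0.809], [-0.994, -0.089, 0.059], [0.038, -0.81, -0.585]]
contact_force: [1.0, -0.0, -1.1]
opening: 0.0561
time_s: 7.32
eef_pos: [0.6865, -0.1759, 0.2498]
tool_rot: [[0.021, -0.497, 0.868], [-1.0, -0.007, 0.02], [-0.003, -0.868, -0.497]]
contact_force: [-0.5, -0.5, -1.2]
opening: 0.0558
[-0.57   0.414  1.885  1.79   0.52  -0.57 ] [ 0.   -0.01 -0.01  0.01  0.   -0.01]
to s=220 2
[-1, 1.7, 27.0, -0.1, -0.1, 0.3, 0.0]
[-1, 1.7, 27.0, -0.0, -0.1, 0.3, 0.0]
```

View pics/scene2.png

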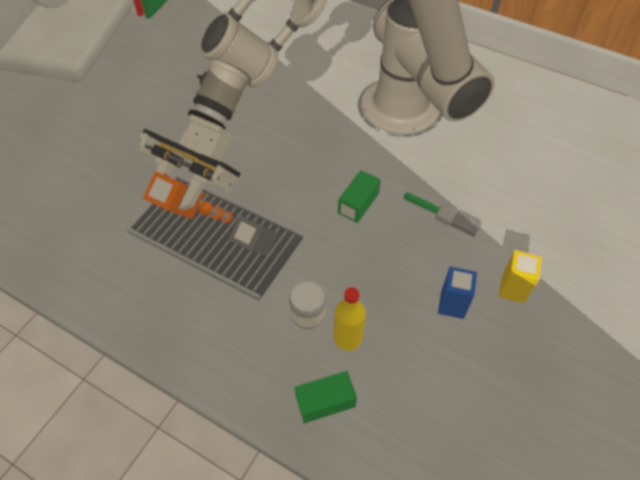

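View pics/top2.png

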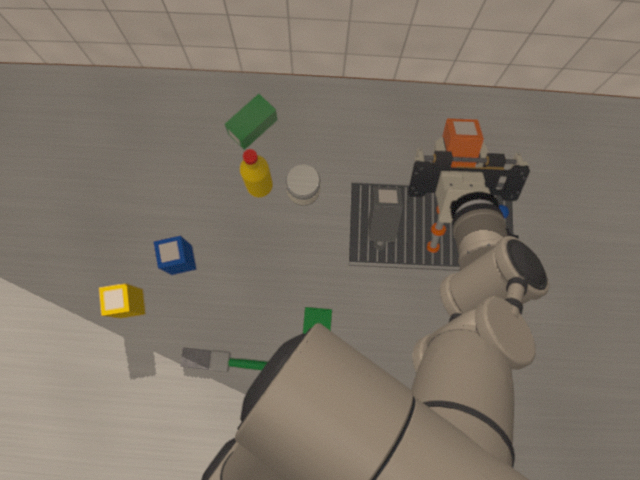

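```bash
cat > wsq.py <<'E'
from meas import *
from plan import *
def wsq(tag,n,c,box):
    im,d=load(tag); C=cloud(n,d)
    inb=(C[...,0]>box[0])&(C[...,0]<box[1])&(C[...,1]>box[2])&(C[...,1]<box[3])&(C[...,2]>.1)&(d>0)
    m=mask(im,*COL[c]); near=cv2.dilate(m.astype(np.uint8),np.ones((9,9)))>0
    s=mask(im,(0,0,110),(180,90,255))&inb
    k,l,stt,ce=cv2.connectedComponentsWithStats(s.astype(np.uint8))
    for i in range(1,k):
        if 60<stt[i,4]<900 and near[l==i].mean()>.3:
            P=C[l==i]; c0=P.mean(0); w,V=np.linalg.eigh(np.cov((P-c0).T)); nn=V[:,0]*np.sign(V[2,0])
            print(tag,ce[i],stt[i,4],'centre',np.round(c0,4),'normal',np.round(nn,3))
E
python3 - <<'E'
from wsq import *
p,Rm,s=st(); print('expected',p-.0445*Rm[:,1]+.001*Rm[:,2],-Rm[:,1])
wsq('top2','top','orange',(.6,.85,-.3,-.05)); wsq('scene2','scene','orange',(.6,.85,-.3,-.05))
E
```

```text
expected [ 0.70957827 -0.17580113  0.28887201] [0.49504598 0.0079013  0.86883085]
top2 [464.88663968 127.73279352] 247 centre [ 0.7101 -0.1754  0.2874] normal [0.506 0.018 0.862]
top2 [438.83962264 144.81132075] 106 centre [ 0.6869 -0.1368  0.2601] normal [0.607 0.551 0.573]
top2 [483.54054054 150.77027027] 74 centre [ 0.6785 -0.2141  0.2664] normal [ 0.497 -0.011  0.868]
scene2 [160.18072289 189.59638554] 332 centre [ 0.709  -0.1754  0.2887] normal [ 0.508 -0.014  0.861]
```

```bash
python3 -m creep '[[-1,1.7,27,0,-0.1,0.3,0],[-1,1.7,27,0,-0.1,0.3,0],[-1,0,0,0,0,0,0],[-1,0,20,0,0,0,0],[-1,0,20,0,0,0,0]]'
python3 - <<'E'
from plan import *
p,Rm,s=st(); print(np.round(((p-FOOT['orange'])@Rp)*1000,1), s['contact_force'])
E
python3 -m creep '[[-1,0,20,0,0,0,0],[-1,0,20,0,0,0,0],[-1,0,15,0,0,0,0],[-1,0,10,0,0,0,0],[-1,0,0,0,0,0,0]]'; bash lg.sh
python3 - <<'E'
from plan import *
p,Rm,s=st(); print(np.round(((p-FOOT['orange'])@Rp)*1000,1), s['contact_force'])
T=tool(90,-1); show('x',rows(p,Rm,pt('orange',.0945)-.001*T[:,2],T,2),-1)
E
```

```text
time_s: 8.05
eef_pos: [0.641, -0.1811, 0.1706]
tool_rot: [[0.011, -0.495, 0.869], [-1.0, -0.009, 0.007], [0.004, -0.869, -0.495]]
contact_force: [-0.8, 0.3, -1.5]
opening: 0.0559
[ -0.9  -1.2 182.6] [-0.7599948   0.33879731 -1.51451639]
time_s: 8.68
eef_pos: [0.6081, -0.1817, 0.1127]
tool_rot: [[0.01, -0.497, 0.868], [-1.0, -0.006, 0.007], [0.002, -0.868, -0.497]]
contact_force: [0.3, -0.1, -1.5]
opening: 0.056
[-0.683  0.622  2.16   2.254  0.795 -1.253] [ 0.   -0.01 -0.01 -0.   -0.    0.01]
[ -0.5  -1.4 116. ] [ 0.32776762 -0.13578051 -1.52115233]
x 2
[-1, -0.7, 10.8, -0.3, -0.1, -0.1, 0.0]
[-1, -0.7, 10.8, -0.3, -0.1, -0.1, 0.0]
```

```bash
python3 -m creep '[[-1,-0.7,9,0,0,0,0],[-1,-0.5,8,0,0,0,0],[-1,0,2,0,0,0,0],[-1,0,0,0,0,0,0]]'
python3 -m creep '[[-1,0,2,0,0,0,0],[-1,0,0,0,0,0,0]]'
python3 -m creep '[[-1,0,1.5,0,0,0,0],[-1,0,0,0,0,0,0]]'
python3 - <<'E'
from plan import *
p,Rm,s=st(); print(np.round(((p-FOOT['orange'])@Rp)*1000,1), s['contact_force'], s['contact_force']@Rp)
E
```

```text
time_s: 9.18
eef_pos: [0.5982, -0.1807, 0.0958]
tool_rot: [[0.009, -0.498, 0.867], [-1.0, -0.006, 0.007], [0.002, -0.867, -0.498]]
contact_force: [-0.8, 0.1, -0.9]
opening: 0.0557
time_s: 9.43
eef_pos: [0.5972, -0.1807, 0.0943]
tool_rot: [[0.009, -0.498, 0.867], [-1.0, -0.007, 0.007], [0.002, -0.867, -0.498]]
contact_force: [0.4, 0.1, -1.3]
opening: 0.056
time_s: 9.68
eef_pos: [0.597, -0.1808, 0.0937]
tool_rot: [[0.009, -0.496, 0.868], [-1.0, -0.007, 0.007], [0.003, -0.868, -0.496]]
contact_force: [0.9, 1.2, 2.8]
opening: 0.056
[-0.6 -0.3 94.1] [0.91038028 1.2292122  2.79632489] [-0.59680349  1.21799835  2.88435321]
```

```bash
python3 -m creep '[[-1,0,2,0,0,0,0],[-1,0,0,0,0,0,0]]'
python3 -m creep '[[-1,0,0,4,0,0,0],[-1,0,0,4,0,0,0],[-1,0,0,1,0,0,0],[-1,0,0,0,0,0,0]]'
python3 - <<'E'
from plan import *
p,Rm,s=st(); print(np.round(((p-FOOT['orange'])@Rp)*1000,1), s['contact_force'], s['contact_force']@Rp)
E
```

```text
time_s: 9.93
eef_pos: [0.5971, -0.1809, 0.0935]
tool_rot: [[0.01, -0.492, 0.87], [-1.0, -0.009, 0.007], [0.004, -0.87, -0.492]]
contact_force: [4.7, 1.5, 7.2]
opening: 0.0559
time_s: 10.42
eef_pos: [0.6049, -0.1813, 0.0891]
tool_rot: [[0.009, -0.492, 0.87], [-1.0, -0.008, 0.006], [0.004, -0.87, -0.492]]
contact_force: [4.2, 0.8, 6.3]
opening: 0.0559
[ 8.6 -1.  94. ] [4.23299042 0.76881334 6.34277514] [0.50235031 0.71704151 7.61403795]
```

Home contact is at s≈94 and the jar is laid down 9 mm. Next I open partway, open fully, back off along the tool, and look.

```bash
python3 -m creep '[[0.5,0,0,0,0,0,0],[0.7,0,0,0,0,0,0],[1,0,0,0,0,0,0],[1,0,0,0,0,0,0]]'
python3 -m creep '[[1,0,0,-20,0,0,0],[1,0,0,-30,0,0,0],[1,0,0,-45,0,0,0],[1,0,0,-50,0,0,0],[1,0,0,-20,0,0,0]]'; bash lg.sh
python3 - <<'E'
from h import *
grab('top','top3');grab('scene','scene3')
E
```

```text
time_s: 10.92
eef_pos: [0.6031, -0.1806, 0.0865]
tool_rot: [[0.009, -0.498, 0.867], [-1.0, -0.006, 0.007], [0.002, -0.867, -0.498]]
contact_force: [0.4, -0.4, 0.1]
opening: 0.0901
time_s: 11.55
eef_pos: [0.4586, -0.1816, 0.1696]
tool_rot: [[0.008, -0.498, 0.867], [-1.0, -0.006, 0.005], [0.003, -0.867, -0.498]]
contact_force: [-0.5, 0.0, -1.2]
opening: 0.0919
[-1.035  0.371  2.452  1.905  0.915 -1.226] [-0.42 -0.33  0.16 -0.54  0.07  0.23]
```

View pics/scene3.png

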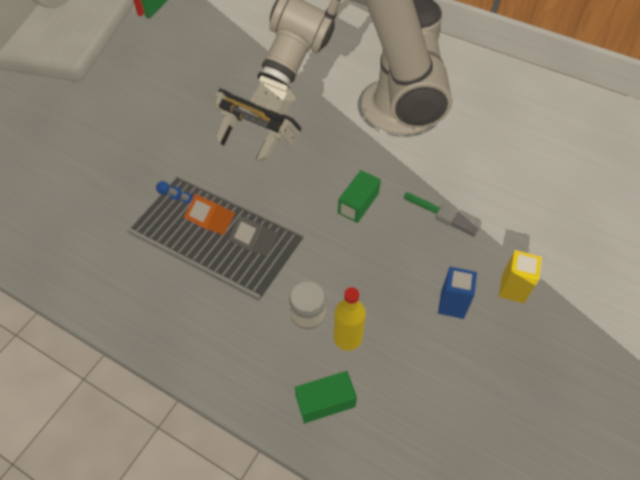

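View pics/top3.png

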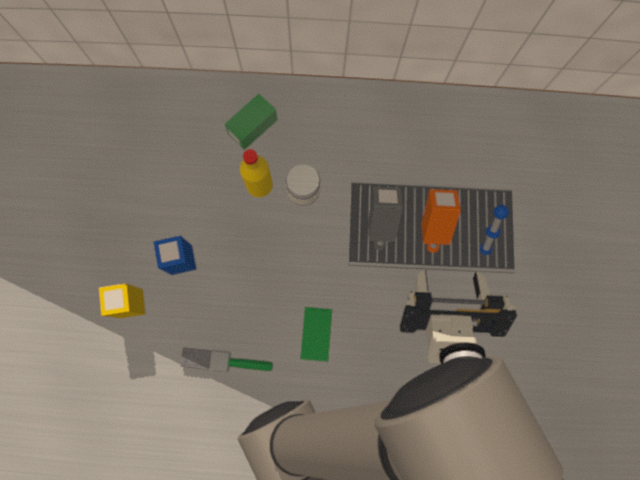

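Run:
```python
from wsq import *
wsq('top3','top','orange',(.55,.75,-.3,-.12)); wsq('scene3','scene','orange',(.55,.75,-.3,-.12))
print('expect', pt('orange',.139)+.01*Rp[:,0], 'unsagged',pt('orange',.139))
# grey square
for t,n in(('top3','top'),('scene3','scene')):
    im,d=load(t);C=cloud(n,d); s=mask(im,(0,0,110),(180,90,255))&(C[...,0]>.58)&(C[...,0]<.68)&(C[...,1]>-.1)&(C[...,1]<-.03)&(C[...,2]>.1); print('grey',C[s].mean(0))
np.set_printoptions(precision=2,suppress=True)
for phi in(0,5,10,15,20):
  for sg in(1,-1):
    for s in(.115,.23,.27):
        b=min((ik(pt('blue',s),tool(phi,sg),np.array([-.4,.5,1.5,q4,.9,q6])) for q4 in(-.7,0,.7) for q6 in(-1.5,1.5)),key=lambda t:t[1])
        print(phi,sg,s,pt('blue',s),b[0],'%.4f'%b[1])
```

```text
top3 [444.97630332 198.81516588] 211 centre [ 0.6284 -0.1807  0.1275] normal [0.512 0.017 0.859]
scene3 [199.448 210.612] 250 centre [ 0.6275 -0.1808  0.128 ] normal [ 0.493 -0.016  0.87 ]
expect [ 0.62865442 -0.18004512  0.12737753] unsagged [ 0.61999481 -0.18015092  0.13237753]
grey [ 0.62721941 -0.06663079  0.12727443]
grey [ 0.62590058 -0.06719849  0.12759251]
0 1 0.115 [ 0.61 -0.29  0.11] [-0.46  1.06  0.65 -0.24  1.9  -2.07] 0.0000
0 1 0.23 [ 0.67 -0.29  0.21] [-0.43  1.21  0.04 -0.3   2.31 -2.17] 0.0303
0 1 0.27 [ 0.69 -0.29  0.25] [-0.42  1.17  0.04 -0.29  2.29 -2.17] 0.0936
0 -1 0.115 [ 0.61 -0.29  0.11] [-0.46  1.06  0.65 -0.24  1.9   1.07] 0.0000
0 -1 0.23 [ 0.67 -0.29  0.21] [-0.43  1.21  0.04 -0.3   2.31  0.97] 0.0303
0 -1 0.27 [ 0.69 -0.29  0.25] [-0.42  1.17  0.04 -0.29  2.29  0.97] 0.0936
5 1 0.115 [ 0.61 -0.29  0.11] [-0.48  0.99  0.76 -0.2   1.77 -2.06] 0.0000
5 1 0.23 [ 0.67 -0.29  0.21] [-0.44  1.16  0.12 -0.24  2.24 -2.14] 0.0000
5 1 0.27 [ 0.69 -0.29  0.25] [-0.43  1.16  0.04 -0.24  2.27 -2.15] 0.0554
5 -1 0.115 [ 0.61 -0.29  0.11] [-0.48  0.99  0.76 -0.2   1.77
[... 829 characters left out ...]
08 -2.09] 0.0000
15 -1 0.115 [ 0.61 -0.29  0.11] [-0.51  0.88  0.96 -0.13  1.53  1.07] 0.0000
15 -1 0.23 [ 0.67 -0.29  0.21] [-0.47  0.96  0.52 -0.13  1.89  1.06] 0.0000
15 -1 0.27 [ 0.69 -0.29  0.25] [-0.46  1.04  0.25 -0.13  2.08  1.05] 0.0000
20 1 0.115 [ 0.61 -0.29  0.11] [-0.52  0.82  1.05 -0.09  1.42 -2.09] 0.0000
20 1 0.23 [ 0.67 -0.29  0.21] [-0.49  0.89  0.66 -0.08  1.75 -2.08] 0.0000
20 1 0.27 [ 0.69 -0.29  0.25] [-0.47  0.94  0.45 -0.09  1.9  -2.08] 0.0000
20 -1 0.115 [ 0.61 -0.29  0.11] [-0.52  0.82  1.05 -0.09  1.42  1.05] 0.0000
20 -1 0.23 [ 0.67 -0.29  0.21] [-0.49  0.89  0.66 -0.08  1.75  1.06] 0.0000
20 -1 0.27 [ 0.69 -0.29  0.25] [-0.47  0.94  0.45 -0.09  1.9   1.06] 0.0000
```

```bash
cat >> ik.py <<'E'
def pick(yawh,tau):
    h=np.array([np.cos(np.radians(yawh)),np.sin(np.radians(yawh)),0]); a=np.radians(tau)
    z=np.sin(a)*h+np.array([0,0,-np.cos(a)]); x=np.array([h[1],-h[0],0]); return np.stack([x,np.cross(z,x),z],1)
E
python3 - <<'E'
from plan import *
p,Rm,s=st(); q=s['joints']
print(p)
rs=rows(p,Rm,np.array([.47,.05,.24]),pick(16.4,20),6); show('a',rs,1)
a,b,q=chk(q,p,Rm,rs)
rs=rows(a,b,np.array([.494,.3592,.24]),pick(16.4,20),6); show('b',rs,1); a,b,q=chk(q,a,b,rs)
E
```

```text
[ 0.45923957 -0.18231618  0.16973337]
a 6
[1, -38.7, -11.3, -4.1, -6.6, -1.8, -2.1]
[1, -38.4, -12.2, -4.3, -6.6, -1.8, -2.1]
[1, -38.1, -13.1, -4.6, -6.6, -1.8, -2.1]
[1, -37.7, -13.9, -4.9, -6.6, -1.8, -2.1]
[1, -37.4, -14.6, -5.4, -6.6, -1.8, -2.1]
[1, -37.0, -15.3, -6.0, -6.6, -1.8, -2.1]
    [ 0.461 -0.144  0.181] [-0.9   0.23  2.41  1.77  0.72 -0.97] dq/lim 0.66 err 0.0000
    [ 0.463 -0.105  0.193] [-0.75  0.12  2.35  1.5   0.57 -0.59] dq/lim 0.97 err 0.0000
    [ 0.465 -0.066  0.205] [-0.58  0.06  2.26  1.08  0.49 -0.07] dq/lim 1.32 err 0.0000
    [ 0.466 -0.027  0.217] [-0.43  0.04  2.16  0.64  0.53  0.45] dq/lim 1.32 err 0.0000
    [0.468 0.011 0.228] [-0.28  0.05  2.05  0.36  0.66  0.81] dq/lim 0.91 err 0.0000
    [0.47 0.05 0.24] [-0.15  0.08  1.93  0.2   0.82  1.02] dq/lim 0.55 err 0.0000
b 6
[1, -48.3, -17.3, 6.3, 0.0, 0.0, -0.0]
[1, -48.3, -17.3, 6.3, 0.0, 0.0, -0.0]
[1, -48.3, -17.3, 6.3, 0.0, 0.0, -0.0]
[1, -48.3, -17.3, 6.3, 0.0, 0.0, -0.0]
[1, -48.3, -17.3, 6.3, 0.0, 0.0, -0.0]
[1, -48.3, -17.3, 6.3, 0.0, 0.0, -0.0]
    [0.474 0.102 0.24 ] [-0.01  0.1   1.91  0.14  0.8   1.19] dq/lim 0.44 err 0.0000
    [0.478 0.153 0.24 ] [0.12 0.13 1.87 0.08 0.79 1.36] dq/lim 0.43 err 0.0000
    [0.482 0.205 0.24 ] [0.25 0.17 1.82 0.02 0.8  1.52] dq/lim 0.4 err 0.0000
    [0.486 0.256 0.24 ] [ 0.36  0.22  1.76 -0.03  0.81  1.66] dq/lim 0.36 err 0.0000
    [0.49  0.308 0.24 ] [ 0.46  0.28  1.68 -0.08  0.84  1.79] dq/lim 0.31 err 0.0000
    [0.494 0.359 0.24 ] [ 0.55  0.34  1.59 -0.11  0.88  1.89] dq/lim 0.27 err 0.0000
```

Time is plentiful, so I do the first leg at half speed: 12 rows of half steps.

```bash
python3 -m creep '[[1,-19,-5.7,-2,-3.3,-0.9,-1.05],[1,-19,-5.7,-2,-3.3,-0.9,-1.05],[1,-19,-6,-2,-3.3,-0.9,-1.05],[1,-19,-6,-2,-3.3,-0.9,-1.05],[1,-19,-6.5,-2.3,-3.3,-0.9,-1.05]]'
python3 -m creep '[[1,-19,-6.5,-2.3,-3.3,-0.9,-1.05],[1,-19,-7,-2.5,-3.3,-0.9,-1.05],[1,-19,-7,-2.5,-3.3,-0.9,-1.05],[1,-19,-7.3,-2.7,-3.3,-0.9,-1.05],[1,-19,-7.3,-2.7,-3.3,-0.9,-1.05]]'
python3 -m creep '[[1,-19,-7.6,-3,-3.3,-0.9,-1.05],[1,-19,-7.6,-3,-3.3,-0.9,-1.05],[1,0,0,0,0,0,0]]'; bash lg.sh
python3 - <<'E'
from plan import *
p,Rm,s=st(); q=s['joints']
rs=rows(p,Rm,np.array([.494,.3592,.24]),pick(16.4,20),7); show('b',rs,1); a,b,q=chk(q,p,Rm,rs)
E
```

```text
time_s: 12.28
eef_pos: [0.4651, -0.0848, 0.1977]
tool_rot: [[0.128, -0.717, 0.685], [-0.991, -0.11, 0.07], [0.026, -0.688, -0.725]]
contact_force: [0.3, 0.1, -0.0]
opening: 0.0919
time_s: 12.9
eef_pos: [0.4683, 0.0137, 0.2262]
tool_rot: [[0.246, -0.864, 0.439], [-0.969, -0.226, 0.099], [0.013, -0.45, -0.893]]
contact_force: [0.4, -0.7, 0.4]
opening: 0.092
time_s: 13.28
eef_pos: [0.4701, 0.0537, 0.2379]
tool_rot: [[0.293, -0.897, 0.332], [-0.956, -0.274, 0.102], [-0.0, -0.347, -0.938]]
contact_force: [0.7, -0.2, 0.3]
opening: 0.0917
[-0.146  0.082  1.94   0.208  0.808  1.008] [-0.04 -0.01  0.05  0.02 -0.03 -0.04]
b 7
[1, -40.7, -15.1, 5.3, -0.0, 0.0, 0.1]
[1, -40.8, -15.1, 5.3, -0.0, 0.0, 0.1]
[1, -40.8, -15.0, 5.2, -0.0, 0.0, 0.1]
[1, -40.8, -15.0, 5.2, -0.0, 0.0, 0.1]
[1, -40.8, -14.9, 5.2, -0.0, 0.0, 0.1]
[1, -40.9, -14.9, 5.1, -0.0, 0.0, 0.1]
[1, -40.9, -14.8, 5.1, -0.0, 0.0, 0.1]
    [0.473 0.097 0.238] [-0.03  0.1   1.92  0.15  0.79  1.16] dq/lim 0.39 err 0.0000
    [0.477 0.141 0.238] [0.09 0.12 1.89 0.1  0.79 1.31] dq/lim 0.38 err 0.0000
    [0.48  0.185 0.239] [0.2  0.16 1.85 0.05 0.79 1.45] dq/lim 0.36 err 0.0000
    [0.484 0.228 0.239] [ 0.3   0.2   1.8  -0.    0.8   1.58] dq/lim 0.33 err 0.0000
    [0.487 0.272 0.239] [ 0.39  0.24  1.74 -0.05  0.82  1.7 ] dq/lim 0.3 err 0.0000
    [0.491 0.316 0.24 ] [ 0.47  0.29  1.67 -0.08  0.84  1.8 ] dq/lim 0.26 err 0.0000
    [0.494 0.359 0.24 ] [ 0.55  0.34  1.59 -0.11  0.88  1.89] dq/lim 0.23 err 0.0000
```

```bash
python3 -m creep '[[1,-40.7,-15.1,5.3,0,0,0.1],[1,-40.8,-15.1,5.3,0,0,0.1],[1,-40.8,-15,5.2,0,0,0.1],[1,-40.8,-15,5.2,0,0,0.1],[1,-40.8,-15,5.2,0,0,0.1]]'
python3 -m creep '[[1,-40.9,-15,5.1,0,0,0.1],[1,-40.9,-14.8,5.1,0,0,0.1],[1,0,0,0,0,0,0],[1,0,0,0,0,0,0]]'; bash lg.sh
python3 - <<'E'
from plan import *
p,Rm,s=st(); q=s['joints']
rs=rows(p,Rm,np.array([.494,.3592,.13]),pick(16.4,20),3); show('b',rs,1); a,b,q=chk(q,p,Rm,rs)
rs=rows(a,b,np.array([.494,.3592,.083]),pick(16.4,20),2); show('c',rs,1); a,b,q=chk(q,a,b,rs)
E
```

```text
time_s: 13.9
eef_pos: [0.4867, 0.2713, 0.2384]
tool_rot: [[0.282, -0.901, 0.33], [-0.96, -0.263, 0.101], [-0.004, -0.345, -0.938]]
contact_force: [0.5, 0.2, -0.1]
opening: 0.0918
time_s: 14.4
eef_pos: [0.4939, 0.3566, 0.2392]
tool_rot: [[0.278, -0.902, 0.33], [-0.96, -0.26, 0.099], [-0.004, -0.344, -0.939]]
contact_force: [-0.4, 0.0, 0.5]
opening: 0.0916
[ 0.542  0.339  1.595 -0.112  0.869  1.889] [-0.01 -0.02  0.01 -0.01  0.    0.01]
b 3
[1, -0.7, 12.3, 34.3, -0.0, 0.0, -0.1]
[1, -0.7, 12.2, 34.3, -0.0, 0.0, -0.1]
[1, -0.8, 12.2, 34.3, -0.0, 0.0, -0.1]
    [0.494 0.357 0.203] [ 0.54  0.38  1.65 -0.12  0.78  1.9 ] dq/lim 0.22 err 0.0000
    [0.494 0.358 0.166] [ 0.55  0.42  1.69 -0.14  0.69  1.92] dq/lim 0.22 err 0.0000
    [0.494 0.359 0.13 ] [ 0.55  0.47  1.73 -0.15  0.61  1.94] dq/lim 0.22 err 0.0000
c 2
[1, 0.0, 8.0, 22.1, -0.0, 0.0, 0.0]
[1, 0.0, 8.0, 22.1, -0.0, 0.0, 0.0]
    [0.494 0.359 0.106] [ 0.55  0.51  1.75 -0.17  0.55  1.96] dq/lim 0.14 err 0.0000
    [0.494 0.359 0.083] [ 0.55  0.54  1.77 -0.19  0.5   1.98] dq/lim 0.14 err 0.0000
```

```bash
python3 -m creep '[[1,-0.7,12.3,34.3,0,0,0],[1,-0.7,12.2,34.3,0,0,0],[1,-0.8,12.2,34.3,0,0,0],[1,0,8,22,0,0,0],[1,0,5,13,0,0,0]]'
python3 -m creep '[[1,0,3,9,0,0,0],[1,0,0,0,0,0,0],[1,0,0,0,0,0,0]]'; bash lg.sh
python3 - <<'E'
from h import *
grab('top','top4');grab('scene','scene4')
E
```

```text
time_s: 15.02
eef_pos: [0.4944, 0.3585, 0.0925]
tool_rot: [[0.276, -0.903, 0.33], [-0.961, -0.258, 0.098], [-0.003, -0.344, -0.939]]
contact_force: [-0.2, 0.0, 0.6]
opening: 0.0919
time_s: 15.4
eef_pos: [0.4954, 0.3605, 0.0853]
tool_rot: [[0.278, -0.901, 0.333], [-0.961, -0.259, 0.1], [-0.004, -0.348, -0.938]]
contact_force: [-0.0, 0.3, 0.4]
opening: 0.0918
[ 0.547  0.539  1.77  -0.185  0.495  1.985] [ 0. -0. -0. -0.  0.  0.]
```

View pics/scene4.png

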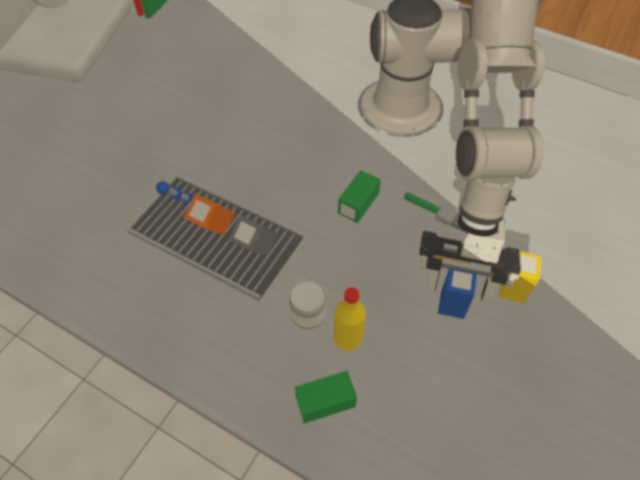

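View pics/top4.png

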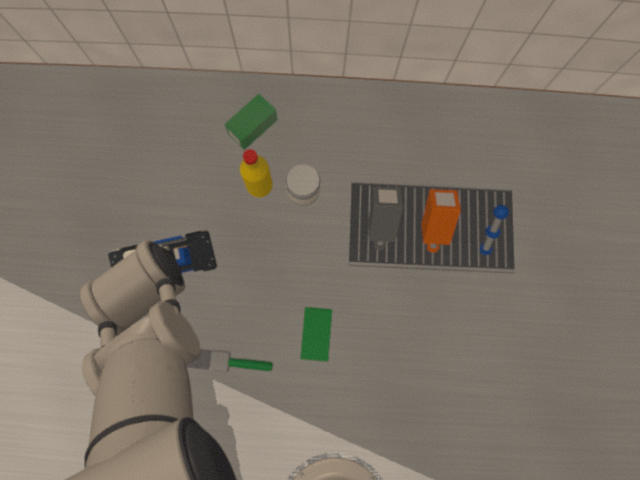

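```bash
python3 -m creep '[[-1,0,0,0,0,0,0],[-1,0,0,0,0,0,0],[-1,0,0,0,0,0,0],[-1,0,0,0,0,0,0],[-1,0,0,0,0,0,0]]'
python3 -m creep '[[-1,0,-7,-19,0,0,0],[-1,0,-17,-47,0,0,0],[-1,0,-17,-47,0,0,0],[-1,0,-17,-47,0,0,0],[-1,0,-10,-27,0,0,0]]'
python3 -m creep '[[-1,0,0,0,0,0,0],[-1,0,0,0,0,0,0]]'; bash lg.sh
python3 - <<'E'
from plan import *
from h import *
p,Rm,s=st(); q=s['joints']
print(np.round(p,4),s['opening'],s['contact_force'])
T=tool(20,-1)
rs=rows(p,Rm,np.array([.60,.05,.28]),pick(8,18),8); show('1',rs,-1); a,b,q=chk(q,p,Rm,rs)
rs=rows(a,b,pt('blue',.285),T,9); show('2',rs,-1); a,b,q=chk(q,a,b,rs)
grab('scene','scene5')
E
```

```text
time_s: 16.12
eef_pos: [0.495, 0.3603, 0.0844]
tool_rot: [[0.278, -0.902, 0.332], [-0.961, -0.259, 0.1], [-0.004, -0.346, -0.938]]
contact_force: [0.5, 0.9, 0.5]
opening: 0.0557
time_s: 16.75
eef_pos: [0.4944, 0.3595, 0.2861]
tool_rot: [[0.278, -0.901, 0.334], [-0.961, -0.259, 0.101], [-0.005, -0.349, -0.937]]
contact_force: [0.5, 0.1, -2.4]
opening: 0.0554
time_s: 17.0
eef_pos: [0.4934, 0.3588, 0.281]
tool_rot: [[0.278, -0.903, 0.329], [-0.961, -0.26, 0.098], [-0.003, -0.343, -0.939]]
contact_force: [-0.3, 0.1, -3.5]
opening: 0.0558
[ 0.546  0.307  1.521 -0.105  0.977  1.881] [-0.    0.01  0.01  0.    0.   -0.  ]
[0.4934 0.3588 0.281 ] 0.05577569089067179 [-0.32176758  0.14084206 -3.45889131]
1 8
[-1, 40.8, -2.0, 0.7, -0.3, 0.4, 1.0]
[-1, 40.7, -2.6, 1.0, -0.3, 0.4, 1.0]
[-1, 40.7, -3.3, 1.2, -0.3, 0.4, 1.0]
[-1, 40.6, -4.0, 1.4, -0.3, 0.4, 1.0]
[-1, 40.5, -4.7, 1.7, -0.3, 0.4, 1.0]
[-1, 40.4, -5.4, 1.9, -0.3, 0.4, 1.0]
[-1, 40.3, -6.0, 2.1, -0.3, 0.4, 1.0]
[-1, 40.2, -6.7, 2.3, -0.3, 0.4, 1.0]
    [0.507 0.32  0.281] [ 0.47  0.29  1.55 -0.08  0.97  1.81] dq/lim 0.24 err 0.0000
    
[... 1010 characters left out ...]
 [ 0.621 -0.026  0.275] [-0.2   0.39  1.38  0.07  1.18  1.24] dq/lim 0.22 err 0.0000
    [ 0.631 -0.065  0.273] [-0.25  0.45  1.29  0.06  1.26  1.21] dq/lim 0.23 err 0.0000
    [ 0.642 -0.103  0.271] [-0.3   0.51  1.19  0.04  1.36  1.18] dq/lim 0.26 err 0.0000
    [ 0.652 -0.141  0.268] [-0.34  0.58  1.08  0.02  1.45  1.16] dq/lim 0.29 err 0.0000
    [ 0.663 -0.179  0.266] [-0.38  0.65  0.95  0.    1.56  1.14] dq/lim 0.33 err 0.0000
    [ 0.673 -0.217  0.264] [-0.41  0.74  0.79 -0.02  1.67  1.12] dq/lim 0.39 err 0.0000
    [ 0.684 -0.256  0.261] [-0.44  0.84  0.61 -0.05  1.8   1.09] dq/lim 0.47 err 0.0000
    [ 0.694 -0.294  0.259] [-0.47  0.97  0.35 -0.09  1.97  1.06] dq/lim 0.66 err 0.0000
```

View pics/scene5.png

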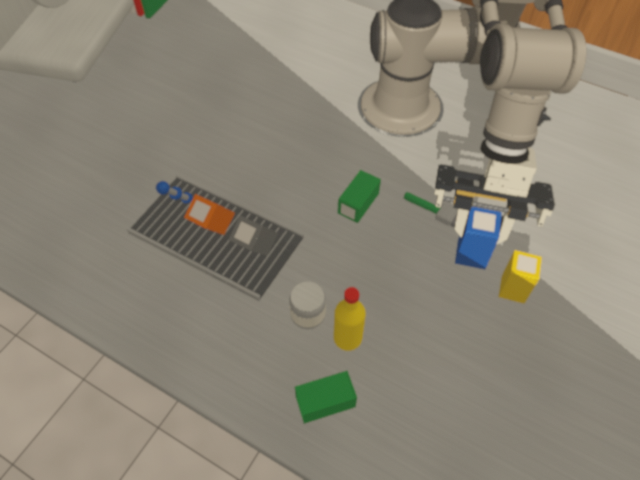

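```bash
python3 -m creep '[[-1,40.8,-2,0.7,-0.3,0.4,1],[-1,40.7,-2.6,1,-0.3,0.4,1],[-1,40.7,-3.3,1.2,-0.3,0.4,1],[-1,40.6,-4,1.4,-0.3,0.4,1],[-1,40.5,-4.7,1.7,-0.3,0.4,1]]'
python3 -m creep '[[-1,40.4,-5.4,1.9,-0.3,0.4,1],[-1,40.3,-6,2.1,-0.3,0.4,1],[-1,40.2,-6.7,2.3,-0.3,0.4,1],[-1,39.3,-4,3.8,-3.1,0.1,0.8],[-1,39.2,-4.8,3.6,-3.1,0.1,0.8]]'
python3 -m creep '[[-1,39,-5.6,3.3,-3.1,0.1,0.8],[-1,39,-6.3,3,-3.1,0.1,0.8],[-1,39,-7,2.7,-3.1,0.1,0.8],[-1,0,0,0,0,0,0]]';bash lg.sh
python3 - <<'E'
from plan import *
p,Rm,s=st(); q=s['joints']
T=tool(20,-1)
rs=rows(p,Rm,pt('blue',.275),T,6); show('2',rs,-1); a,b,q=chk(q,p,Rm,rs)
E
```

```text
time_s: 17.68
eef_pos: [0.5601, 0.1648, 0.2804]
tool_rot: [[0.186, -0.932, 0.312], [-0.983, -0.176, 0.059], [-0.0, -0.318, -0.948]]
contact_force: [0.3, -0.1, -1.7]
opening: 0.056
time_s: 18.3
eef_pos: [0.6194, -0.0277, 0.2759]
tool_rot: [[0.102, -0.975, 0.196], [-0.995, -0.1, 0.022], [-0.001, -0.197, -0.98]]
contact_force: [0.4, 0.7, -2.5]
opening: 0.056
time_s: 18.8
eef_pos: [0.6504, -0.144, 0.2678]
tool_rot: [[0.058, -0.998, 0.036], [-0.998, -0.058, 0.003], [-0.001, -0.036, -0.999]]
contact_force: [0.2, -0.5, -2.1]
opening: 0.0558
[-0.34   0.579  1.075  0.015  1.455  1.172] [ 0.04 -0.05  0.06  0.03 -0.02  0.01]
2 6
[-1, 25.3, -4.9, 3.1, -2.0, -0.0, 0.4]
[-1, 25.3, -5.2, 2.9, -2.0, -0.0, 0.4]
[-1, 25.2, -5.5, 2.7, -2.0, -0.0, 0.4]
[-1, 25.2, -5.7, 2.5, -2.0, -0.0, 0.4]
[-1, 25.1, -6.0, 2.3, -2.0, -0.0, 0.4]
[-1, 25.1, -6.3, 2.1, -2.0, -0.0, 0.4]
    [ 0.657 -0.169  0.265] [-0.37  0.63  1.    0.    1.52  1.16] dq/lim 0.2 err 0.0000
    [ 0.663 -0.194  0.262] [-0.39  0.68  0.91 -0.01  1.58  1.14] dq/lim 0.22 err 0.0000
    [ 0.67  -0.219  0.259] [-0.41  0.74  0.81 -0.03  1.65  1.12] dq/lim 0.24 err 0.0000
    [ 0.676 -0.244  0.256] [-0.43  0.8   0.71 -0.05  1.73  1.1 ] dq/lim 0.28 err 0.0000
    [ 0.683 -0.269  0.253] [-0.45  0.87  0.58 -0.06  1.82  1.09] dq/lim 0.33 err 0.0000
    [ 0.689 -0.294  0.25 ] [-0.47  0.95  0.42 -0.09  1.92  1.06] dq/lim 0.4 err 0.0000
```

```bash
python3 -m creep '[[-1,25.3,-4.9,3.1,-2,0,0.4],[-1,25.3,-5.2,2.9,-2,0,0.4],[-1,25.2,-5.5,2.7,-2,0,0.4],[-1,25.2,-5.7,2.5,-2,0,0.4],[-1,25,-6,2.3,-2,0,0.4]]'
python3 -m creep '[[-1,25,-6.3,2.1,-2,0,0.4],[-1,0,0,0,0,0,0],[-1,0,0,0,0,0,0]]';bash lg.sh
python3 - <<'E'
from wsq import *
grab('top','top6');grab('scene','scene6')
p,Rm,s=st(); q=s['joints']
a=np.radians(20); zj=-(Rm[:,2]*np.cos(a)+Rm[:,1]*np.sin(a)); print('zj',zj,Rp[:,2],'exp sq',p+zj*(.105-.0848)) 
for t,n in(('top6','top'),('scene6','scene')): wsq(t,n,'blue',(.6,.85,-.4,-.2))
print(np.round(((p-FOOT['blue'])@Rp)*1000,1))
T=tool(20,-1)
rs=rows(p,Rm,pt('blue',.235),T,2); show('2',rs,-1); a,b,q=chk(q,p,Rm,rs)
rs=rows(a,b,pt('blue',.13),T,6); show('3',rs,-1); a,b,q=chk(q,a,b,rs)
E
```

```text
time_s: 19.42
eef_pos: [0.6833, -0.2654, 0.2558]
tool_rot: [[0.027, -0.99, -0.136], [-1.0, -0.027, -0.004], [0.0, 0.136, -0.991]]
contact_force: [1.2, 0.1, -1.7]
opening: 0.0559
time_s: 19.8
eef_pos: [0.6899, -0.2894, 0.2536]
tool_rot: [[0.021, -0.986, -0.168], [-1.0, -0.02, -0.005], [0.001, 0.168, -0.986]]
contact_force: [0.8, 0.3, -1.4]
opening: 0.0561
[-0.467  0.943  0.427 -0.085  1.919  1.06 ] [ 0.01 -0.03 -0.   -0.    0.   -0.  ]
zj [0.49371901 0.01231808 0.86953425] [0.49996268 0.0061085  0.8660254 ] exp sq [ 0.69980993 -0.28896213  0.27292074]
scene6 [148.76923077 173.10576923] 208 centre [ 0.6958 -0.2088  0.3015] normal [ 0.086 -0.849  0.521]
[ -1.8   4.6 280. ]
2 2
[-1, 2.2, 7.0, 21.4, -0.2, -0.1, 0.2]
[-1, 2.2, 6.9, 21.4, -0.2, -0.1, 0.2]
    [ 0.679 -0.292  0.235] [-0.48  0.91  0.54 -0.08  1.84  1.06] dq/lim 0.29 err 0.0000
    [ 0.669 -0.294  0.216] [-0.48  0.89  0.63 -0.08  1.77  1.06] dq/lim 0.24 err 0.0000
3 6
[-1, 0.0, 6.0, 16.4, -0.0, 0.0, -0.0]
[-1, 0.0, 6.0, 16.4, -0.0, 0.0, -0.0]
[-1, 0.0, 6.0, 16.4, -0.0, 0.0, -0.0]
[-1, 0.0, 6.0, 16.4, -0.0, 0.0, -0.0]
[-1, 0.0, 6.0, 16.4, -0.0, 0.0, -0.0]
[-1, 0.0, 6.0, 16.4, -0.0, 0.0, -0.0]
    [ 0.66  -0.294  0.2  ] [-0.49  0.87  0.71 -0.08  1.71  1.06] dq/lim 0.19 err 0.0000
    [ 0.651 -0.294  0.185] [-0.5   0.86  0.78 -0.08  1.66  1.06] dq/lim 0.18 err 0.0000
    [ 0.643 -0.294  0.17 ] [-0.5   0.85  0.84 -0.09  1.6   1.06] dq/lim 0.16 err 0.0000
    [ 0.634 -0.294  0.155] [-0.51  0.84  0.9  -0.09  1.55  1.06] dq/lim 0.15 err 0.0000
    [ 0.625 -0.295  0.14 ] [-0.51  0.83  0.96 -0.09  1.5   1.06] dq/lim 0.14 err 0.0000
    [ 0.616 -0.295  0.125] [-0.52  0.83  1.01 -0.09  1.46  1.06] dq/lim 0.13 err 0.0000
```

View pics/scene6.png

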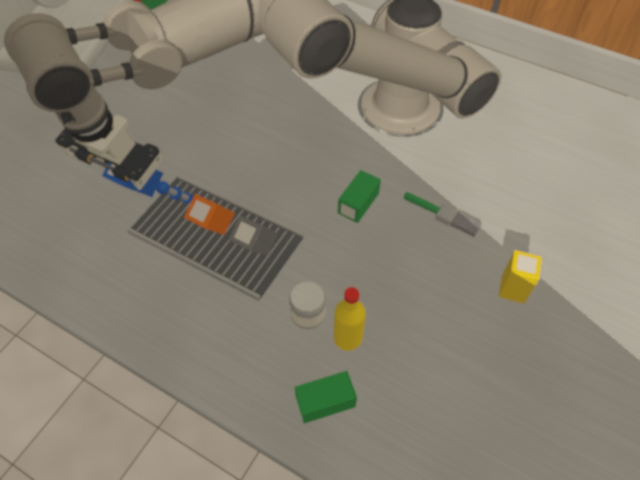

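```bash
python3 -m creep '[[-1,2.2,7,21.4,-0.2,-0.1,0.2],[-1,2.2,6.9,21.4,-0.2,-0.1,0.2],[-1,0,0,0,0,0,0],[-1,0,0,0,0,0,0]]';bash lg.sh
python3 - <<'E'
from wsq import *
grab('top','top7');grab('scene','scene7')
p,Rm,s=st()
print('tcp peg',np.round(((p-FOOT['blue'])@Rp)*1000,1)); T=tool(20,-1); print('rot err',np.degrees(Ro.from_matrix(Rm.T@T).as_rotvec()))
for t,n in(('top7','top'),('scene7','scene')):
    im,d=load(t);C=cloud(n,d); m=mask(im,*COL['blue'])&(d>0)&(C[...,1]<-.2)&(C[...,0]>.5)
    k,l,stt,ce=cv2.connectedComponentsWithStats(m.astype(np.uint8))
    for i in range(1,k):
        if stt[i,4]>30:
            Q=((C[l==i]-FOOT['blue'])@Rp)*1000; print(n,ce[i].round(),stt[i,4],np.percentile(Q,[3,50,97],axis=0).round(1).tolist())
E
```

```text
time_s: 20.4
eef_pos: [0.6696, -0.2949, 0.2167]
tool_rot: [[0.013, -0.985, -0.172], [-1.0, -0.012, -0.003], [0.001, 0.172, -0.985]]
contact_force: [0.7, 0.4, -2.7]
opening: 0.0559
[-0.485  0.891  0.631 -0.085  1.771  1.062] [ 0.    0.   -0.02 -0.   -0.   -0.  ]
tcp peg [ 2.000e-01 -1.100e+00  2.362e+02]
rot err [-0.11202159 -0.08623268  0.01330392]
scene [129. 185.] 90 [[16.3, -21.8, 229.0], [20.6, 13.4, 255.4], [23.3, 27.3, 259.2]]
scene [161. 188.] 204 [[-23.3, 10.7, 122.4], [1.8, 25.6, 169.2], [21.8, 28.3, 189.4]]
scene [177. 194.] 38 [[-12.5, -3.3, 60.9], [-0.5, 7.2, 65.2], [10.1, 12.8, 69.8]]
```

View pics/top7.png

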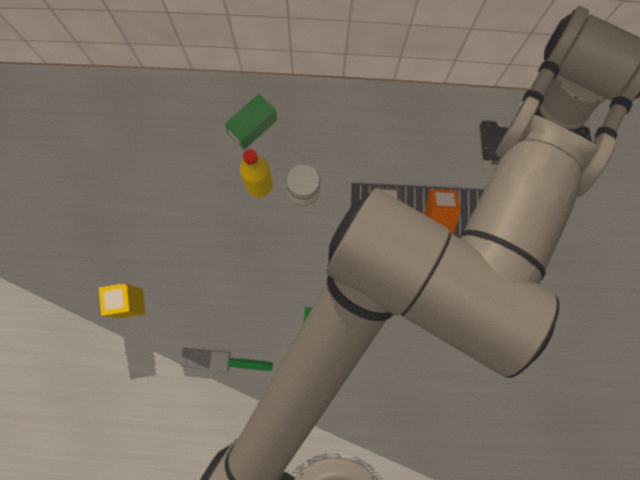

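```bash
python3 -m creep '[[-1,-0.5,6,16.4,0,0,0],[-1,-0.5,6,16.4,0,0,0],[-1,0,6,16.4,0,0,0],[-1,0,0,0,0,0,0]]'
python3 - <<'E'
from plan import *
p,Rm,s=st(); print(np.round(((p-FOOT['blue'])@Rp)*1000,1), s['contact_force'])
E
python3 -m creep '[[-1,0,6,16.4,0,0,0],[-1,0,6,16.4,0,0,0],[-1,0,4.8,13,0,0,0],[-1,0,0,0,0,0,0],[-1,0,0,0,0,0,0]]'; bash lg.sh
python3 - <<'E'
from plan import *
p,Rm,s=st(); print(np.round(((p-FOOT['blue'])@Rp)*1000,1), s['contact_force'])
E
```

```text
time_s: 21.0
eef_pos: [0.6423, -0.2945, 0.1691]
tool_rot: [[0.012, -0.984, -0.176], [-1.0, -0.012, -0.001], [-0.001, 0.176, -0.984]]
contact_force: [0.8, 0.4, -1.6]
opening: 0.0557
[ 1.000e-01 -1.000e-01  1.814e+02] [ 0.77906205  0.37062343 -1.57229574]
time_s: 21.62
eef_pos: [0.6192, -0.2953, 0.1287]
tool_rot: [[0.012, -0.985, -0.172], [-1.0, -0.012, -0.003], [0.001, 0.172, -0.985]]
contact_force: [-1.1, -0.2, -1.7]
opening: 0.0559
[-0.518  0.828  0.996 -0.089  1.467  1.057] [ 0. -0.  0. -0. -0. -0.]
[  0.3  -0.6 134.9] [-1.06669626 -0.22098278 -1.6896242 ]
```

```bash
python3 -m creep '[[-1,0,3.4,9.4,0,0,0],[-1,0,1.7,4.7,0,0,0],[-1,0,0,0,0,0,0]]'
python3 -m creep '[[-1,0,0.7,1.9,0,0,0],[-1,0,0,0,0,0,0]]'
python3 -m creep '[[-1,0,0.5,1.4,0,0,0],[-1,0,0,0,0,0,0]]'
python3 - <<'E'
from plan import *
p,Rm,s=st(); print(np.round(((p-FOOT['blue'])@Rp)*1000,1), s['contact_force']@Rp)
E
```

```text
time_s: 22.0
eef_pos: [0.6105, -0.295, 0.1143]
tool_rot: [[0.012, -0.985, -0.174], [-1.0, -0.012, -0.002], [0.0, 0.174, -0.985]]
contact_force: [0.5, -0.5, -2.1]
opening: 0.0559
time_s: 22.25
eef_pos: [0.6105, -0.2951, 0.114]
tool_rot: [[0.012, -0.985, -0.172], [-1.0, -0.012, -0.003], [0.001, 0.172, -0.985]]
contact_force: [1.1, 1.8, 4.7]
opening: 0.0558
time_s: 22.5
eef_pos: [0.6105, -0.2952, 0.1139]
tool_rot: [[0.013, -0.985, -0.169], [-1.0, -0.012, -0.004], [0.002, 0.169, -0.986]]
contact_force: [3.2, 1.8, 10.0]
opening: 0.0557
[ 1.000e-01 -4.000e-01  1.177e+02] [-2.24778064  1.80319898 10.25346075]
```

```bash
python3 -m creep '[[-1,0,-3.8,1.4,0,0,0],[-1,0,-3.8,1.4,0,0,0],[-1,0,-0.9,0.3,0,0,0],[-1,0,0,0,0,0,0]]'
python3 - <<'E'
from plan import *
p,Rm,s=st(); print(np.round(((p-FOOT['blue'])@Rp)*1000,1), s['contact_force']@Rp)
E
```

```text
time_s: 23.0
eef_pos: [0.6181, -0.2959, 0.1095]
tool_rot: [[0.012, -0.985, -0.17], [-1.0, -0.011, -0.005], [0.003, 0.17, -0.985]]
contact_force: [1.7, -1.4, 10.1]
opening: 0.056
[  8.9  -1.2 117.7] [-3.56858791 -1.39244609  9.5853158 ]
```

```bash
python3 -m creep '[[0.5,0,0,0,0,0,0],[0.7,0,0,0,0,0,0],[1,0,0,0,0,0,0],[1,0,0,0,0,0,0]]'
python3 -m creep '[[1,0,0,-15,0,0,0],[1,0,0,-30,0,0,0],[1,0,0,-40,0,0,0],[1,0,10,-40,0,0,0],[1,0,40,-20,0,0,0]]'
python3 -m creep '[[1,0,55,-10,0,0,0],[1,0,55,-10,0,0,0],[1,0,55,-10,0,0,0],[1,0,50,-10,0,0,0],[1,0,0,0,0,0,0]]'; bash lg.sh
python3 - <<'E'
from wsq import *
grab('top','top8');grab('scene','scene8')
for c in('blue','orange'):
  for t,n in(('top8','top'),('scene8','scene')): wsq(t,n,c,(.58,.7,-.35,-.12))
  print('exp',c,pt(c,.139)+.01*Rp[:,0])
E
```

```text
time_s: 23.5
eef_pos: [0.6165, -0.295, 0.1063]
tool_rot: [[0.012, -0.984, -0.175], [-1.0, -0.012, -0.002], [-0.0, 0.175, -0.985]]
contact_force: [0.4, -0.0, 0.2]
opening: 0.0897
time_s: 24.12
eef_pos: [0.5941, -0.2952, 0.2607]
tool_rot: [[0.014, -0.985, -0.171], [-1.0, -0.013, -0.004], [0.002, 0.171, -0.985]]
contact_force: [-0.8, -1.2, -0.4]
opening: 0.0917
time_s: 24.75
eef_pos: [0.3862, -0.2981, 0.3387]
tool_rot: [[0.01, -0.985, -0.171], [-1.0, -0.009, -0.006], [0.004, 0.171, -0.985]]
contact_force: [-0.6, 0.1, -0.8]
opening: 0.0921
[-0.74   0.295  1.343 -0.12   1.627  0.822] [ 0.03  0.07 -0.03  0.02 -0.03  0.02]
top8 [502.2037037  202.14814815] 216 centre [ 0.6285 -0.2953  0.1284] normal [0.494 0.013 0.87 ]
scene8 [156.669967   189.06930693] 303 centre [ 0.6274 -0.2958  0.1286] normal [ 0.473 -0.023  0.881]
exp blue [ 0.62965442 -0.29454512  0.12737753]
top8 [444.90952381 198.72857143] 210 centre [ 0.6286 -0.1806  0.1273] normal [0.525 0.023 0.851]
scene8 [199.4940239  210.60557769] 251 centre [ 0.6274 -0.1808  0.1278] normal [ 0.496 -0.006  0.868]
exp orange [ 0.62865442 -0.18004512  0.12737753]
```

View pics/scene8.png

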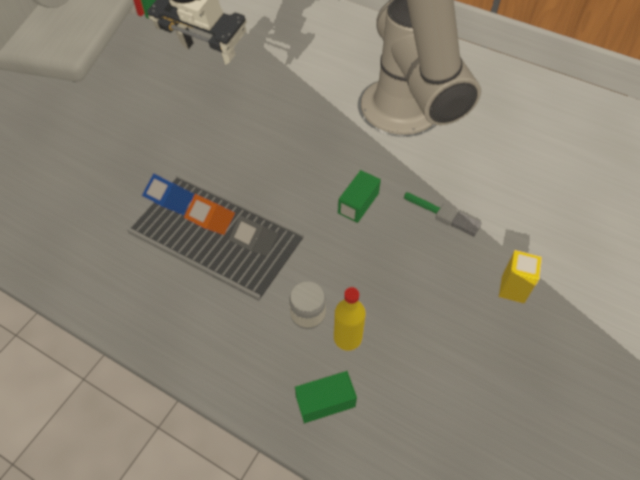

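View pics/top8.png

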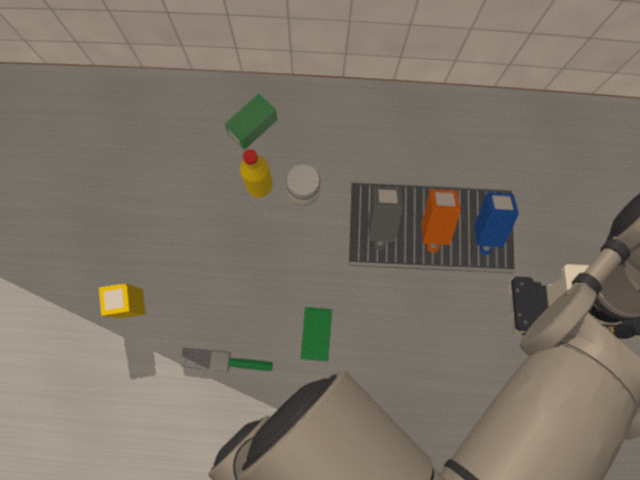

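Both jars are on their pegs: blue base centre at scene (157,189), orange at (199,211). The bottle, tin, brush and look-alikes appear unmoved in both views. Handing in.

Run:
```python
from bench import order
print(order.hand_in())
```

```text
the job is handed in; nothing more can be done
None
```

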